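# Pack the fitting-out box

### The arm

A 7-joint arm with a two-finger parallel gripper is mounted at the origin on the work surface. World frame = base frame: x ahead of the robot, y to its left, z up, the work surface at z = 0. Lengths are in m, angles in rad, forces in N, time in s.
With the tool pointing down it reaches from about 0.35 to 0.9 m from the base axis. Payload 7.2 kg.
Tool frame: the origin (TCP) lies at the centre of the arm's flange, where the gripper is bolted on; the fingertips stand 173 mm ahead of it and the grasp point (between the pads) lies 155 mm ahead of it; z points along the fingers, x is the direction in which the jaws open and shut, and the axes are right-handed (so a half turn about z gives the same grasp; the last joint's range is limited). The gripper opens to 85 mm and grips with 20 to 120 N. Pads are 22 mm wide; open, the fingers measure 114 mm over their backs; the gripper's body (76 mm by 85 mm) begins 54 mm behind the grasp point. The pads swing forward as they close: fully open they stand 13 mm farther back than shut.
Start: joints at [1.096, 0.411, -0.013, 1.596, 0.006, 1.134, -0.082], TCP at [0.247, -0.574, 0.405] pointing down, gripper open.
Joint ranges: [-2.95, 2.95], [-0.29, 1.99], [-1.47, 1.44], [0.14, 2.54], [-1.03, 4.17], [0.13, 1.85], [-2.86, 2.86]. Speed limits (rad/s): [2.39, 2.39, 3.01, 3.01, 3.14, 3.14, 3.14].

### API

Orientations are given as a rotation vector (axis times angle).
In Python, from plant import bot gives the robot as it stands.
- The arm moves only by the tool play_rows, never from a script. Its argument "rows" is a list of rows, each a list of 3 entries, a list of its own where there are three numbers: the shift along the tool's x, y, z in m, then the turn, a rotation vector about the tool's x, y, z in degrees, then the finger opening in m, from 0 to 0.0854. A call has 1 to 5 rows; each row is the pose to reach, as a shift and turn from the pose commanded when the call began, along the tool's axes at that moment; what a row does not reach only later rows make up. A row lasts 1/10 s, in which the tool goes at most 50 mm and 8.59 degrees, less where a joint would pass 70% of its speed; a pose out of reach is approached as far as the arm can. A call with a gripper value outside its range is refused whole. The fingers move at their own pace and stop on an object; the grip force is fixed at half the most. Time passes only in rows, so rows that repeat a pose let the fingers close. It gives the time, the measured TCP pose, the force and the opening at its end, in the units of the state.
- bot.observe(): the state, without advancing time (a new reading comes with each control period).
- bot.camera(name): name is "scene" or "top" or "wrist"; returns the picture (400x640x3 uint8, red, green, blue); there is no depth.
- bot.get_calibration(name): a dict with "vfov" (degrees; the focal length in pixels is half the picture's height over the tangent of half this angle, whatever the lens; pixels are square), "cx", "cy" (the principal point, pixels), "pose" (4x4, takes a point from camera to world coordinates). Camera axes: x right, y up, looking along -z (the intrinsics and any distortion apply to the point x, -y, -z); pixel columns grow to the right and rows downward; lengths in m; the calibration is good to about 2 mm. A picture is of the moment at which its call begins: read the wrist's pose just before it. get_calibration takes no time and is no camera call; for the wrist camera it gives the pose at the moment of the call.
- bot.sign_off(): hands the job in, once; it reports no verdict.
The state is a dict: "clock": time; "qpos": joint angles; "joint_vel": joint speeds; "joint_efforts": joint torques, N m; "position": TCP position; "tcp_rot": TCP orientation; "wrist_force": force on the tool from outside, world axes, zero at the start; "wrist_torque": the same for the moment, N m; "gripper_width": opening from 0.0 (shut) to 1.0 (fully open).
Only numpy, scipy, OpenCV 4.12 (cv2) and the standard library are available. Lean on these libraries where they do the work, as an engineer would, in place of code of your own. Each camera call takes 0.05 s, during which the arm holds its last target. There are 200 camera calls.

### The job

Pack the two-tier fitting-out box: lift the divider flap up to about upright, stack every steel ballast plate lying on the bench flat and squarely in one neat pile, edges lined up all round, in the cork-lined left bay, and stand every cherry bollard upright in the bare right bay. When everything is in the lower tier, close the flap fully and lay the bone burnisher flat on top of it, inside the rim. Leave everything else on the bench where it is.

Things in the scene. Friction and masses are not known exactly. Their poses are not given: they have to be found in the camera images.
- kitbox: Open plywood box fixed to the bench, 146 (x) by 282 (y) by 70 mm high, walls 8 mm. Origin: centre of its underside; x from the front wall (robot side) to the hinge side, y left, z up. A 6 mm wall along x at y = 0, 50 mm high, makes two lower bays, each 130 by 130 mm, 44 mm (left, cork-lined) and 46 mm (right) deep under the closed flap. The rim stands 12 mm above the closed flap (upper tier).
- plate_bay (a point): Centre of the top of the cork lining on the floor of the left (+y) bay, 8 mm above the bench; axes as the box. Only this bay is cork-lined.
- bollard_bay (a point): Centre of the bare wooden floor of the right (-y) bay, 6 mm above the bench; axes as the box.
- upper_tier (a point): Centre of the upper tier, at the height of the closed flap's top face (58 mm above the bench); fixed to the box, axes as the box; does not move with the flap.
- flap (a joint): Divider flap, a 122 (x) by 260 (y) by 6 mm board of 0.2 kg covering both bays, hinged along its far (+x) edge. Value in rad: 0 lying shut, growing as the free front edge rises, stop at 1.75 (just past upright, leaning away from the robot). Stiff friction hinge (0.3 N m): it stays wherever it is left, also half open. Starts nearly shut.
- flap_hinge (a point): Middle of the flap's hinge line (which runs along the box's y), 55 mm above the bench, 63 mm from the box's middle towards +x. Axes: turn with the flap.
- flap_bar (a point): Middle of the flap's brass grip bar, a round bar 10 mm thick and 80 mm long parallel to the hinge, on a stem at each end; 100 mm from the hinge line towards the free edge and 43 mm above the flap's mid-plane (35 mm free gap under the bar). The flap's free edge is 25 mm beyond it. When the flap is upright the bar is on its far side. Axes: turn with the flap.
- plate1: Bare steel ballast plate, 56 (x) by 44 (y) by 10 mm (z), about 0.19 kg, lying flat on the bench to the right; origin: centre of its underside. May be absent (2 to 4 are there; all are alike).
- plate2: Bare steel ballast plate, 56 (x) by 44 (y) by 10 mm (z), about 0.19 kg, lying flat on the bench to the right; origin: centre of its underside. May be absent (2 to 4 are there; all are alike).
- plate3: Bare steel ballast plate, 56 (x) by 44 (y) by 10 mm (z), about 0.19 kg, lying flat on the bench to the right; origin: centre of its underside. May be absent (2 to 4 are there; all are alike).
- plate4: Bare steel ballast plate, 56 (x) by 44 (y) by 10 mm (z), about 0.19 kg, lying flat on the bench to the right; origin: centre of its underside. May be absent (2 to 4 are there; all are alike).
- bollard1: Turned cherry bollard, 36 mm tall, standing on its round 34 mm foot; waist 20 mm thick from 11 to 21 mm up, mushroom head 32 mm thick from 26 to 33 mm up; 30 g. Origin: centre of its underside; z is its axis, up. May be absent (1 to 3 are there; all are alike).
- bollard2: Turned cherry bollard, 36 mm tall, standing on its round 34 mm foot; waist 20 mm thick from 11 to 21 mm up, mushroom head 32 mm thick from 26 to 33 mm up; 30 g. Origin: centre of its underside; z is its axis, up. May be absent (1 to 3 are there; all are alike).
- bollard3: Turned cherry bollard, 36 mm tall, standing on its round 34 mm foot; waist 20 mm thick from 11 to 21 mm up, mushroom head 32 mm thick from 26 to 33 mm up; 30 g. Origin: centre of its underside; z is its axis, up. May be absent (1 to 3 are there; all are alike).
- burnisher: Flat bone burnisher, 124 (x, its length) by 18 (y) by 10 mm (z) with round ends, 50 g, lying on the bench in front of the box; origin: centre of its underside.
- sanding_block: Bystander: cork sanding block, 60 by 38 by 26 mm, among the plates and bollards; origin: centre of its underside. Not to be packed.
- glue_jar: Bystander: small jar, 38 mm wide, 48 mm tall, among the plates and bollards; origin: centre of its underside. Not to be packed.
- paint_tin: Bystander: red enamel paint tin, 68 mm wide, 75 mm tall, left of the box; origin: centre of its underside.

How it is judged:
On the way, in this order (a step that is already met when the one before it is completed fails the run):
1. the flap is lifted to about upright (value of joint flap above 1.4 rad), for 0.2 s.
2. with the flap still up, all plates are piled squarely in the left bay and all bollards stand in the right bay (x of plate1 in the frame of plate_bay between -0.045 and 0.045 m and y of plate1 in the frame of plate_bay between -0.045 and 0.045 m and z of plate1 in the frame of plate_bay between -0.004 and 0.044 m and angle between the z axis of each of plate1, plate2, plate3, plate4 and the z axis of kitbox, either way round below 0.12 rad and horizontal distance between plate1 and plate2 below 0.008 m and angle between the x axis of plate1 and the x axis of plate2, either way round below 0.15 rad and horizontal distance between each of plate1, plate2 and plate3 below 0.008 m and angle between the x axis of each of plate1, plate2 and the x axis of plate3, either way round below 0.15 rad and horizontal distance between each of plate1, plate2, plate3 and plate4 below 0.008 m and angle between the x axis of each of plate1, plate2, plate3 and the x axis of plate4, either way round below 0.15 rad and x of plate2 in the frame of plate_bay between -0.045 and 0.045 m and y of plate2 in the frame of plate_bay between -0.045 and 0.045 m and z of plate2 in the frame of plate_bay between -0.004 and 0.044 m and x of plate3 in the frame of plate_bay between -0.045 and 0.045 m and y of plate3 in the frame of plate_bay between -0.045 and 0.045 m and z of plate3 in the frame of plate_bay between -0.004 and 0.044 m and x of plate4 in the frame of plate_bay between -0.045 and 0.045 m and y of plate4 in the frame of plate_bay between -0.045 and 0.045 m and z of plate4 in the frame of plate_bay between -0.004 and 0.044 m and x of bollard1 in the frame of bollard_bay between -0.062 and 0.062 m and y of bollard1 in the frame of bollard_bay between -0.062 and 0.062 m and z of bollard1 in the frame of bollard_bay between -0.004 and 0.006 m and angle between each of bollard1, bollard2, bollard3's own z axis and vertical below 0.15 rad and x of bollard2 in the frame of bollard_bay between -0.062 and 0.062 m and y of bollard2 in the frame of bollard_bay between -0.062 and 0.062 m and z of bollard2 in the frame of bollard_bay between -0.004 and 0.006 m and x of bollard3 in the frame of bollard_bay between -0.062 and 0.062 m and y of bollard3 in the frame of bollard_bay between -0.062 and 0.062 m and z of bollard3 in the frame of bollard_bay between -0.004 and 0.006 m and value of joint flap above 1 rad), for 0.3 s.
3. the flap is fully closed over them, before the burnisher is laid on it (value of joint flap below 0.04 rad), for 0.2 s.
At the end, for the whole second after the job is handed in: Flap shut (under 0.04 rad); all plates flat in one pile in the left bay, any two within 8 mm (centres, horizontally) and 0.15 rad of each other; all bollards upright (0.15 rad) on the right bay floor; burnisher flat on the flap inside the rim; all at rest (x of plate1 in the frame of plate_bay between -0.045 and 0.045 m and y of plate1 in the frame of plate_bay between -0.045 and 0.045 m and z of plate1 in the frame of plate_bay between -0.004 and 0.044 m and angle between the z axis of each of plate1, plate2, plate3, plate4, burnisher and the z axis of kitbox, either way round below 0.12 rad and horizontal distance between plate1 and plate2 below 0.008 m and angle between the x axis of plate1 and the x axis of plate2, either way round below 0.15 rad and horizontal distance between each of plate1, plate2 and plate3 below 0.008 m and angle between the x axis of each of plate1, plate2 and the x axis of plate3, either way round below 0.15 rad and horizontal distance between each of plate1, plate2, plate3 and plate4 below 0.008 m and angle between the x axis of each of plate1, plate2, plate3 and the x axis of plate4, either way round below 0.15 rad and x of plate2 in the frame of plate_bay between -0.045 and 0.045 m and y of plate2 in the frame of plate_bay between -0.045 and 0.045 m and z of plate2 in the frame of plate_bay between -0.004 and 0.044 m and x of plate3 in the frame of plate_bay between -0.045 and 0.045 m and y of plate3 in the frame of plate_bay between -0.045 and 0.045 m and z of plate3 in the frame of plate_bay between -0.004 and 0.044 m and x of plate4 in the frame of plate_bay between -0.045 and 0.045 m and y of plate4 in the frame of plate_bay between -0.045 and 0.045 m and z of plate4 in the frame of plate_bay between -0.004 and 0.044 m and x of bollard1 in the frame of bollard_bay between -0.062 and 0.062 m and y of bollard1 in the frame of bollard_bay between -0.062 and 0.062 m and z of bollard1 in the frame of bollard_bay between -0.004 and 0.006 m and angle between each of bollard1, bollard2, bollard3's own z axis and vertical below 0.15 rad and x of bollard2 in the frame of bollard_bay between -0.062 and 0.062 m and y of bollard2 in the frame of bollard_bay between -0.062 and 0.062 m and z of bollard2 in the frame of bollard_bay between -0.004 and 0.006 m and x of bollard3 in the frame of bollard_bay between -0.062 and 0.062 m and y of bollard3 in the frame of bollard_bay between -0.062 and 0.062 m and z of bollard3 in the frame of bollard_bay between -0.004 and 0.006 m and value of joint flap below 0.04 rad and x of burnisher in the frame of upper_tier between -0.062 and 0.062 m and y of burnisher in the frame of upper_tier between -0.125 and 0.125 m and z of burnisher in the frame of upper_tier between -0.004 and 0.007 m and linear speed of each of plate1, plate2, plate3, plate4, bollard1, bollard2, bollard3, burnisher below 0.02 m/s); the robot touches nothing.
It fails at once if a bystander (sanding block, glue jar or paint tin) was moved by more than 5 cm (distance of any of sanding_block, glue_jar, paint_tin from where it was at the start of the episode above 0.05 m).
Of plate1, plate2, plate3, plate4 only 2 to 4 are there at a start; the rules pass over those that are not, and their reading is None.
Of bollard1, bollard2, bollard3 only 1 to 3 are there at a start; the rules pass over those that are not, and their reading is None.
At some moment in a run one of bollard1, bollard2, bollard3, burnisher may be knocked a few centimetres aside while the robot is not near it.
It also fails if it takes over 210 s, if anything falls off the work surface, if the arm or the gripper's body presses on something with over 40 N, if the wrist force passes 120 N, or if a joint passes its speed limit or range.

## Working session

There is one attempt and no reset: what is moved stays moved. The work goes in short steps, Python scripts to look and compute and a tool call to move; the robot and the scene stay as the last step left them, time stands still between calls to the robot, and variables do not carry over. Pictures are saved under pics/ and viewed, about 12 in all and at most 16, crops included, and the job is handed in when it is done.

Besides the shell and the picture viewer there is one more tool, called after "Request:" as name([rows], argument=value, ...), one row to a line, values as JSON. play_rows: Moves the arm, as the interface text tells. Its arguments: {"type":"object","properties":{"rows":{"type":"array","items":{"type":"array"}}},"required":["rows"]}

```bash
mkdir -p pics; ls
python3 - <<'E'
from plant import bot
import cv2,json
for n in ("top","scene"):
    c=bot.get_calibration(n); print(n,c)
    im=bot.camera(n)
    cv2.imwrite(f"pics/{n}0.png",cv2.resize(im,(800,500),interpolation=cv2.INTER_CUBIC)[:,:,::-1]); cv2.imwrite(f"pics/raw_{n}0.png",im[:,:,::-1])
print(bot.observe()); print(bot.get_calibration("wrist"))
E
```

```text
pics
top {'vfov': 43.17986334959144, 'cx': 333.7680470514304, 'cy': 192.97356520661685, 'pose': array([[-0.02683414,  0.99628302, -0.08185403,  0.37601131],
       [-0.99957316, -0.02768842, -0.00931933,  0.05163932],
       [-0.0115511 ,  0.08156902,  0.99660076,  1.60488292],
       [ 0.        ,  0.        ,  0.        ,  1.        ]])}
scene {'vfov': 50.88257601031777, 'cx': 312.206376287776, 'cy': 192.82078833776183, 'pose': array([[ 0.4915422 , -0.44605942,  0.74794202,  1.28612653],
       [ 0.87075615,  0.26460262, -0.41445046, -0.38627605],
       [-0.01303789,  0.854995  ,  0.51847233,  0.63494626],
       [ 0.        ,  0.        ,  0.        ,  1.        ]])}
{'clock': 0.1, 'qpos': array([ 1.09580845,  0.4118518 , -0.01270668,  1.59695418,  0.00557025,
        1.13430037, -0.08220817]), 'joint_vel': array([-5.91317045e-05, -2.65351363e-03,  2.21983717e-04, -1.74723262e-03,
        7.91972813e-04,  1.90331980e-03, -6.72532511e-04]), 'joint_efforts': array([ 3.31417177e-03, -6.01831985e+01,  6.85355924e-01, -3.00091267e+01,
        1.42395569e-02,  6.43264051e-03, -2.29935529e-05]), 'position': array([ 0.24719699, -0.57383072,  0.40391965]), 'tcp_rot': array([-2.62374474e+00,  1.72652323e+00,  2.00560202e-03]), 'wrist_force': array([ 0.3038977,  0.5500282, -0.8970142]), 'wrist_torque': array([-0.06826204,  0.01774342, -0.07634625]), 'gripper_width': 1.0004404301285506}
{'vfov': 68.43331107239999, 'cx': 319.4661045739731, 'cy': 201.16006127513623, 'pose': array([[ 0.39539443,  0.88183841,  0.25695187,  0.3126646 ],
       [-0.91851068,  0.37996341,  0.1093889 , -0.54644471],
       [-0.00116897, -0.2792648 ,  0.96021342,  0.37270568],
       [ 0.        ,  0.        ,  0.        ,  1.        ]])}
```

View pics/top0.png

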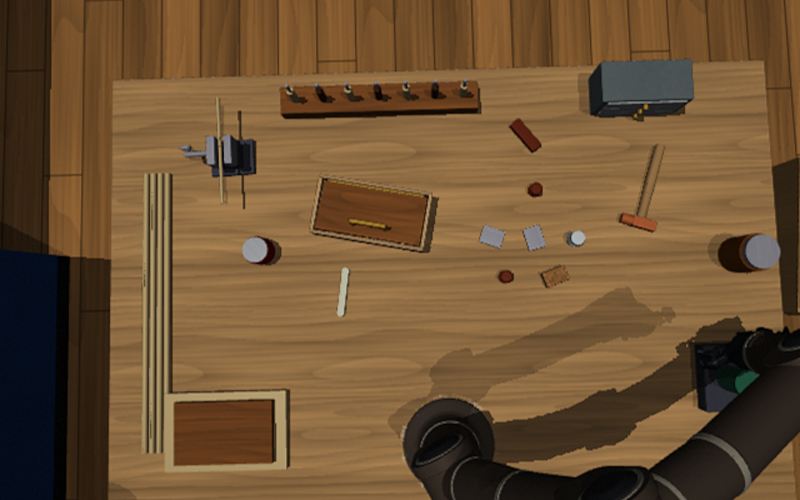

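View pics/scene0.png

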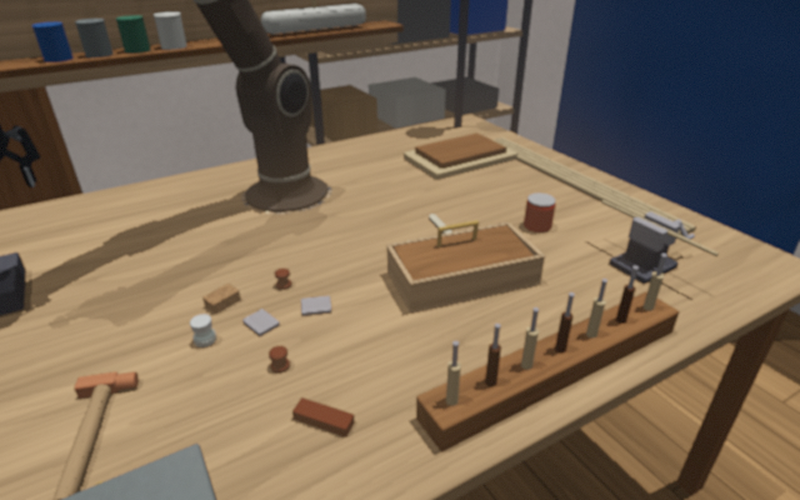

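```bash
cat > h.py <<'E'
import numpy as np, cv2
from scipy.spatial.transform import Rotation as R
from plant import bot
def px2w(cal,u,v,z):
    f=200/np.tan(np.radians(cal['vfov'])/2); P=cal['pose']
    d=P[:3,:3]@np.array([(u-cal['cx'])/f,-(v-cal['cy'])/f,-1]); o=P[:3,3]
    return o+d*(z-o[2])/d[2]
def w2px(cal,p):
    f=200/np.tan(np.radians(cal['vfov'])/2); P=cal['pose']
    c=P[:3,:3].T@(np.asarray(p)-P[:3,3]); return np.array([cal['cx']+f*c[0]/-c[2],cal['cy']+f*c[1]/c[2]])
def crop(im,x0,y0,x1,y1,s,fn):
    cv2.imwrite(fn,cv2.resize(im[y0:y1,x0:x1],None,fx=s,fy=s,interpolation=cv2.INTER_CUBIC)[:,:,::-1])
E
python3 - <<'E'
from h import *
im=cv2.imread('pics/raw_top0.png')[:,:,::-1]
crop(im,240,135,350,210,7,'pics/box.png'); crop(im,370,135,480,240,5.7,'pics/parts.png')
E
```

```text
(no output)
```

View pics/box.png

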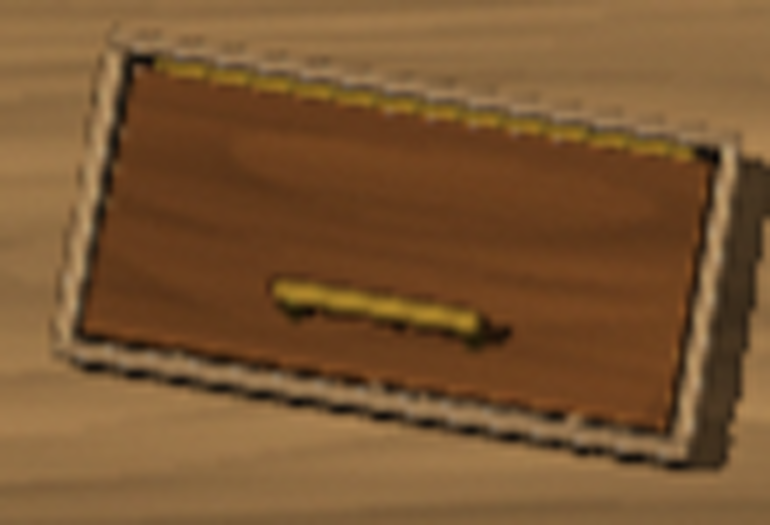

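View pics/parts.png

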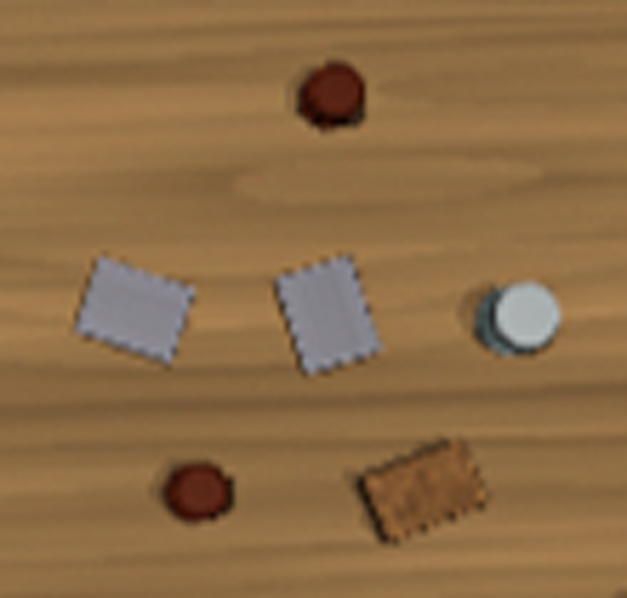

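Run:
```python
from h import *
c=bot.get_calibration('top')
def q(pts,x0,y0,s,z): return np.array([px2w(c,x0+(u+.5)/s-.5,y0+(v+.5)/s-.5,z) for u,v in pts])
b=q([(112,38),(738,138),(690,467),(60,354)],240,135,7,.070); print('rim TL TR BR BL\n',b.round(4),b.mean(0), [np.linalg.norm(b[i]-b[i-1]).round(4) for i in range(4)])
for e in (b[0]-b[1],b[3]-b[2],): print('yaw y',np.degrees(np.arctan2(-e[0],e[1])))
for e in (b[0]-b[3],b[1]-b[2]): print('yaw x',np.degrees(np.arctan2(e[1],e[0])))
print('bar',q([(278,292),(483,322)],240,135,7,.101))
P=lambda pts,z:q(pts,370,135,5.7,z)
for pl in ([(103,256),(196,290),(172,364),(76,330)],[(275,280),(350,256),(382,350),(308,374)]):
    w=P(pl,.010); print('plate',w.mean(0).round(4),[(np.linalg.norm(w[i]-w[i-1]).round(4),np.degrees(np.arctan2(*(w[i]-w[i-1])[1::-1])).round(1)) for i in range(4)])
print('boll',P([(332,95),(200,491)],.033)); print('block',P([(423,490)],.026),'jar',P([(526,314)],.048))
print('burn', np.array([px2w(c,u*.8,v*.8,.01) for u,v in [(346,266),(341,317)]]), 'tin',px2w(c,256*.8,250*.8,.075))
print('TCP R',R.from_rotvec(bot.observe()['tcp_rot']).as_matrix().round(3))
s=bot.get_calibration('scene')
# scene check
print('scene boll px800',[w2px(s,p)*1.25 for p in P([(332,95),(200,491)],.033)])
```

```text
rim TL TR BR BL
 [[0.6724 0.3023 0.07  ]
 [0.6201 0.0284 0.07  ]
 [0.4763 0.0534 0.07  ]
 [0.5334 0.327  0.07  ]] [0.57553736 0.17777206 0.07      ] [np.float64(0.1412), np.float64(0.2789), np.float64(0.1459), np.float64(0.2795)]
yaw y -10.80720213186744
yaw y -11.769833543894531
yaw x -10.085968560648938
yaw x -9.862414184617814
bar [[0.55424041 0.22762033 0.101     ]
 [0.53886227 0.14010495 0.101     ]]
plate [ 0.5145 -0.123   0.01  ] [(np.float64(0.044), np.float64(-21.9)), (np.float64(0.0548), np.float64(-111.9)), (np.float64(0.0434), np.float64(160.0)), (np.float64(0.0563), np.float64(68.8))]
plate [ 0.5087 -0.2292  0.01  ] [(np.float64(0.0552), np.float64(17.0)), (np.float64(0.0438), np.float64(-73.8)), (np.float64(0.055), np.float64(-163.7)), (np.float64(0.0432), np.float64(106.4))]
boll [[ 0.62810934 -0.23200232  0.033     ]
 [ 0.41265922 -0.15121337  0.033     ]]
block [[ 0.41006674 -0.27368995  0.026     ]] jar [[ 0.50310904 -0.32895783  0.048     ]]
burn [[0.44915958 0.24822587 0.01      ]
 [0.32138825 0.26305753 0.01      ]] tin [0.49112395 0.45883609 0.075     ]
TCP R [[ 0.396 -0.918 -0.001]
 [-0.918 -0.396  0.001]
 [-0.001  0.    -1.   ]]
scene boll px800 [array([280.53991529, 350.17791446]), array([283.05119723, 272.10011715])]
```

```bash
cat >> h.py <<'E'
def Rd(yaw): # tool down, jaw (tool x) heading yaw deg
    c,s=np.cos(np.radians(yaw)),np.sin(np.radians(yaw)); return np.array([[c,s,0],[s,-c,0],[0,0,-1.]])
def plan(wps):
    "wps: (x,y,z,yaw); prints shift/turn in tool axes, rows needed; chained (reaching each) from the observed pose"
    o=bot.observe(); p,Rm=o['position'],R.from_rotvec(o['tcp_rot']).as_matrix()
    print('now',o['clock'],p.round(4),'yaw',np.degrees(np.arctan2(Rm[1,0],Rm[0,0])).round(2),'tilt',np.degrees(np.arccos(-Rm[2,2])).round(2),'F',o['wrist_force'].round(1),'w',round(o['gripper_width']*85.4,1))
    for x,y,z,yaw in wps:
        T=Rd(yaw); d=Rm.T@(np.array([x,y,z])-p); t=np.degrees(R.from_matrix(Rm.T@T).as_rotvec())
        print((x,y,z,yaw),'->',d.round(4).tolist(),t.round(1).tolist(),'rows',round(max(np.linalg.norm(d)/.05,np.linalg.norm(t)/8.59),1))
        p,Rm=np.array([x,y,z]),T
B=np.array([.5755,.1778]); BY=-10.5
def box(x,y,z):
    c,s=np.cos(np.radians(BY)),np.sin(np.radians(BY)); return np.array([B[0]+c*x-s*y,B[1]+s*x+c*y,z])
E
python3 - <<'E'
from h import *
plan([(.40,-.38,.43,-40),(.48,-.19,.45,-20),(.53,.0,.45,-10.5),(.5755,.16,.45,-10.5)])
E
```

```text
now 0.1 [ 0.2472 -0.5738  0.4039] yaw -66.69 tilt 0.08 F [ 0.3  0.6 -0.9] w 85.4
(0.4, -0.38, 0.43, -40) -> [-0.1176, -0.217, -0.0259] [-0.0, 0.1, -26.7] rows 5.0
(0.48, -0.19, 0.45, -20) -> [-0.0608, -0.197, -0.02] [0.0, 0.0, -20.0] rows 4.1
(0.53, 0.0, 0.45, -10.5) -> [-0.018, -0.1956, 0.0] [0.0, 0.0, -9.5] rows 3.9
(0.5755, 0.16, 0.45, -10.5) -> [0.0156, -0.1656, 0.0] [0.0, 0.0, 0.0] rows 3.3
```

Request:
play_rows([
  [[-0.118,-0.217,-0.026],[0,0,-26.7],0.085],
  [[-0.118,-0.217,-0.026],[0,0,-26.7],0.085],
  [[-0.118,-0.217,-0.026],[0,0,-26.7],0.085],
  [[-0.118,-0.217,-0.026],[0,0,-26.7],0.085],
  [[-0.118,-0.217,-0.026],[0,0,-26.7],0.085],
])

```text
clock: 0.6
position: [0.4007, -0.3779, 0.4307]
tcp_rot: [-2.953, 1.073, 0.0]
wrist_force: [0.8, 0.3, 0.0]
gripper_width: 0.996
```

Request:
play_rows([
  [[-0.061,-0.197,-0.02],[0,0,-20],0.085],
  [[-0.061,-0.197,-0.02],[0,0,-20],0.085],
  [[-0.061,-0.197,-0.02],[0,0,-20],0.085],
  [[-0.061,-0.197,-0.02],[0,0,-20],0.085],
  [[-0.061,-0.197,-0.02],[0,0,-20],0.085],
])

```text
clock: 1.1
position: [0.4818, -0.1832, 0.4514]
tcp_rot: [-3.094, 0.531, -0.002]
wrist_force: [-0.6, 0.7, -0.1]
gripper_width: 0.999
```

Run:
```python
from h import *
import pickle
plan([(.53,.0,.45,-10.5),(.5755,.16,.45,-10.5)])
c=bot.get_calibration('wrist');im=bot.camera('wrist'); pickle.dump((c,im),open('w1.pkl','wb'))
crop(im,0,0,640,400,1.25,'pics/w1.png')
```

```text
now 1.1 [ 0.4818 -0.1832  0.4514] yaw -19.48 tilt 0.17 F [-0.6  0.7 -0.1] w 85.3
(0.53, 0.0, 0.45, -10.5) -> [-0.0157, -0.1888, 0.0019] [-0.2, -0.1, -9.0] rows 3.8
(0.5755, 0.16, 0.45, -10.5) -> [0.0156, -0.1656, 0.0] [0.0, 0.0, 0.0] rows 3.3
```

View pics/w1.png

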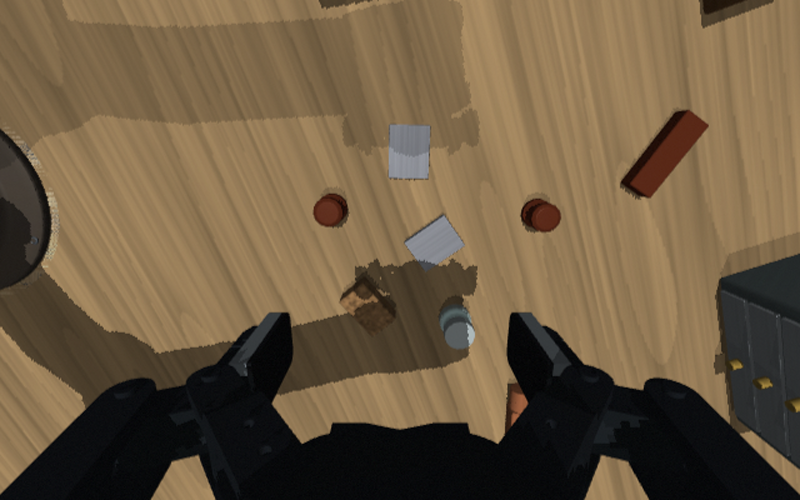

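Request:
play_rows([
  [[-0.016,-0.189,0.002],[0,0,-9],0.085],
  [[-0.016,-0.189,0.002],[0,0,-9],0.085],
  [[-0.016,-0.189,0.002],[0,0,-9],0.085],
  [[-0.016,-0.189,0.002],[0,0,-9],0.085],
  [[-0.016,-0.189,0.002],[0,0,-9],0.085],
])

```text
clock: 1.65
position: [0.5298, -0.0019, 0.4484]
tcp_rot: [-3.126, 0.29, 0.0]
wrist_force: [-0.2, -0.3, 0.9]
gripper_width: 0.994
```

Request:
play_rows([
  [[-0.03,-0.16,0.02],[0,0,0],0.02],
  [[-0.03,-0.16,0.02],[0,0,0],0.02],
  [[-0.03,-0.16,0.02],[0,0,0],0.02],
  [[-0.03,-0.16,0.02],[0,0,0],0.02],
  [[-0.03,-0.16,0.02],[0,0,0],0.02],
])

```text
clock: 2.15
position: [0.5303, 0.1572, 0.4278]
tcp_rot: [3.128, -0.296, -0.002]
wrist_force: [0.0, -0.6, -0.6]
gripper_width: 0.23
```

Run:
```python
from h import *
import pickle
c,_=pickle.load(open('w1.pkl','rb'))
q=lambda pts,z:np.array([px2w(c,(u+.5)/1.25-.5,(v+.5)/1.25-.5,z) for u,v in pts])
for pl in ([(390,124),(431,125),(429,181),(388,178)],[(404,242),(444,215),(464,242),(426,268)]):
    w=q(pl,.010); print('plate',w.mean(0).round(4),[(np.linalg.norm(w[i]-w[i-1]).round(4),np.degrees(np.arctan2(*(w[i]-w[i-1])[1::-1])).round(1)) for i in range(4)])
print('boll',q([(330,210),(544,216)],.034))
plan([])
c=bot.get_calibration('wrist');im=bot.camera('wrist'); pickle.dump((c,im),open('w2.pkl','wb'))
crop(im,0,0,640,400,1.25,'pics/w2.png')
```

```text
plate [ 0.5143 -0.1276  0.01  ] [(np.float64(0.0562), np.float64(67.8)), (np.float64(0.0433), np.float64(-20.8)), (np.float64(0.0584), np.float64(-110.3)), (np.float64(0.0452), np.float64(156.4))]
plate [ 0.5089 -0.2314  0.01  ] [(np.float64(0.041), np.float64(109.9)), (np.float64(0.055), np.float64(15.4)), (np.float64(0.0397), np.float64(-72.1)), (np.float64(0.0535), np.float64(-163.3))]
boll [[ 0.41528392 -0.1543493   0.034     ]
 [ 0.62756245 -0.2364514   0.034     ]]
now 2.15 [0.5303 0.1572 0.4278] yaw -10.82 tilt 0.09 F [ 0.  -0.6 -0.6] w 19.7
```

View pics/w2.png

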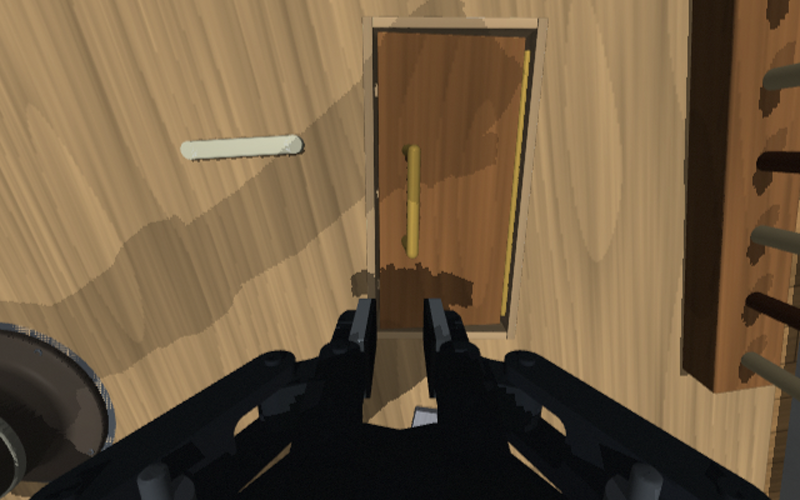

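Run:
```python
from h import *
import pickle
c,_=pickle.load(open('w2.pkl','rb'))
q=lambda pts,z:np.array([px2w(c,(u+.5)/1.25-.5,(v+.5)/1.25-.5,z) for u,v in pts])
b=q([(363,17),(547,18),(513,338),(366,338)],.07); print(b.round(4),b[:].mean(0),[np.linalg.norm(b[i]-b[i-1]).round(4) for i in range(4)])
for i,j in((0,3),(1,2),(0,1)): e=b[i]-b[j]; print(np.degrees(np.arctan2(e[1],e[0])))
for z in (.098,.105,.110):
  a=q([(413,145),(412,257)],z); print('bar',a.round(4),a.mean(0)); 
  cc,s=np.cos(np.radians(BY)),np.sin(np.radians(BY)); d=a.mean(0)[:2]-B; print('in box',[cc*d[0]+s*d[1],-s*d[0]+cc*d[1]])
print('burn',q([(182,150),(302,144)],.01))
```

```text
[[0.5335 0.3254 0.07  ]
 [0.6745 0.2977 0.07  ]
 [0.6196 0.0237 0.07  ]
 [0.4761 0.0512 0.07  ]] [0.57593349 0.1744927  0.07      ] [np.float64(0.2802), np.float64(0.1436), np.float64(0.2794), np.float64(0.1461)]
78.17979132835976
78.67459245016585
168.88231096320345
bar [[0.5538 0.2239 0.098 ]
 [0.5367 0.1341 0.098 ]] [0.54527678 0.17898266 0.098     ]
in box [np.float64(-0.029932650547769717), np.float64(-0.004344884724114771)]
bar [[0.5536 0.2239 0.105 ]
 [0.5369 0.1362 0.105 ]] [0.54523852 0.18009315 0.105     ]
in box [np.float64(-0.03017264501360147), np.float64(-0.003259967733160682)]
bar [[0.5534 0.224  0.11  ]
 [0.537  0.1378 0.11  ]] [0.54521118 0.18088635 0.11      ]
in box [np.float64(-0.03034406963205264), np.float64(-0.002485027025336314)]
burn [[0.32590594 0.26240977 0.01      ]
 [0.44695012 0.24518008 0.01      ]]
```

Request:
play_rows([
  [[0.01,-0.026,0.05],[0,0,0],0.024],
  [[0.01,-0.026,0.1],[0,0,0],0.024],
  [[0.01,-0.026,0.13],[0,0,0],0.024],
  [[0.01,-0.026,0.154],[0,0,0],0.024],
  [[0.01,-0.026,0.154],[0,0,0],0.024],
])

```text
clock: 2.7
position: [0.5449, 0.1759, 0.2711]
tcp_rot: [3.122, -0.306, -0.009]
wrist_force: [-0.5, -0.0, 0.0]
gripper_width: 0.28
```

Request:
play_rows([
  [[0,0,0],[0,0,0],0.006],
  [[0,0,0],[0,0,0],0.006],
  [[0,0,0],[0,0,0],0.006],
  [[0,0,0],[0,0,0],0.006],
])

```text
clock: 3.1
position: [0.545, 0.1781, 0.2757]
tcp_rot: [3.124, -0.303, -0.001]
wrist_force: [-4.2, -4.1, -2.4]
gripper_width: 0.09
```

```bash
sed -i 's/^B=.*/B=np.array([.5757,.1761]); BY=-11.0/' h.py
python3 - <<'E'
from h import *
import pickle
plan([])
im=bot.camera('scene'); crop(im,280,130,480,280,4,'pics/s2.png')
E
```

```text
now 3.1 [0.545  0.1781 0.2757] yaw -11.09 tilt 0.15 F [-4.2 -4.1 -2.4] w 7.7
```

View pics/s2.png

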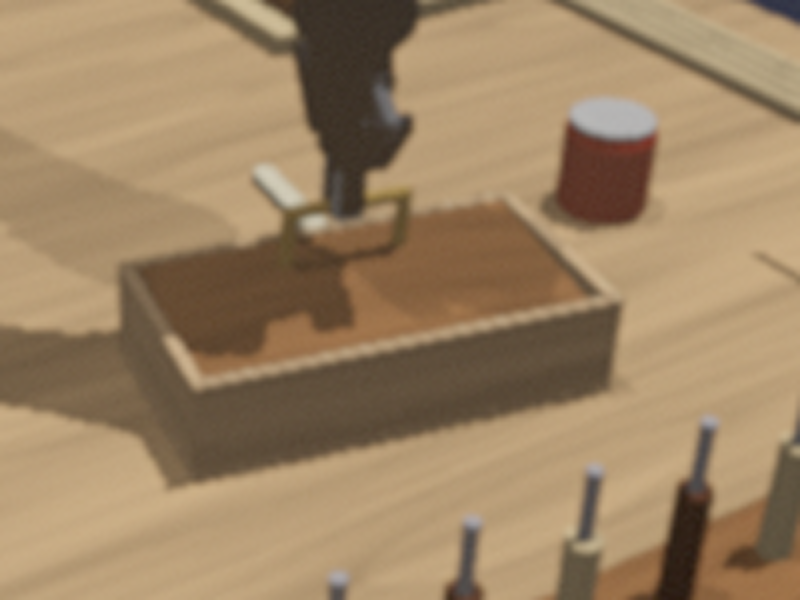

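Request:
play_rows([
  [[0,0,0],[0,0,0],0.014],
  [[0.008,0,-0.01],[0,0,0],0.014],
  [[0.0166,0,-0.0206],[0,0,0],0.014],
  [[0.025,0,-0.028],[0,0,0],0.014],
  [[0.0337,0,-0.0341],[0,0,0],0.014],
])

```text
clock: 3.65
position: [0.5767, 0.1745, 0.311]
tcp_rot: [3.127, -0.299, -0.006]
wrist_force: [-10.4, 1.9, 8.1]
gripper_width: 0.166
```

Request:
play_rows([
  [[0.01,0,-0.0055],[0,0,0],0.014],
  [[0.0195,0,-0.01],[0,0,0],0.014],
  [[0.03,0,-0.0135],[0,0,0],0.014],
  [[0.04,0,-0.0157],[0,0,0],0.014],
  [[0.051,0,-0.017],[0,0,0],0.014],
])

```text
clock: 4.15
position: [0.629, 0.1641, 0.3278]
tcp_rot: [-3.126, 0.3, -0.003]
wrist_force: [-3.6, 1.0, 2.7]
gripper_width: 0.165
```

Run:
```python
from h import *
plan([])
```

```text
now 4.15 [0.629  0.1641 0.3278] yaw -10.97 tilt 0.13 F [-3.6  1.   2.7] w 14.1
```

Request:
play_rows([
  [[0.011,0,0],[0,0,0],0.014],
  [[0.0225,0,0.001],[0,0,0],0.014],
  [[0.034,0,0.003],[0,0,0],0.014],
  [[0.045,0,0.006],[0,0,0],0.014],
  [[0.057,0,0.011],[0,0,0],0.014],
])

```text
clock: 4.65
position: [0.6853, 0.1525, 0.3144]
tcp_rot: [3.127, -0.301, 0.0]
wrist_force: [-2.4, 0.1, 2.3]
gripper_width: 0.167
```

Request:
play_rows([
  [[0,0,0],[0,0,0],0.014],
  [[0,0,0],[0,0,0],0.014],
  [[-0.001,0,-0.03],[0,0,0],0.018],
  [[-0.001,0,-0.08],[0,0,0],0.018],
  [[-0.001,0,-0.11],[0,0,0],0.018],
])

```text
clock: 5.15
position: [0.6833, 0.1533, 0.4285]
tcp_rot: [-3.126, 0.3, -0.005]
wrist_force: [0.7, -0.2, 0.4]
gripper_width: 0.212
```

Run:
```python
from h import *
plan([(.58,.05,.40,-15),(.53,-.10,.33,-21),(.5145,-.1255,.24,-21)])
im=bot.camera('scene'); crop(im,130,110,450,310,2.5,'pics/s3.png')
```

```text
now 5.15 [0.6833 0.1533 0.4285] yaw -10.97 tilt 0.21 F [ 0.7 -0.2  0.4] w 18.1
(0.58, 0.05, 0.4, -15) -> [-0.0818, 0.1212, 0.028] [-0.1, -0.2, 4.0] rows 3.0
(0.53, -0.1, 0.33, -21) -> [-0.0095, 0.1578, 0.07] [0.0, 0.0, 6.0] rows 3.5
(0.5145, -0.1255, 0.24, -21) -> [-0.0053, 0.0294, 0.09] [0.0, 0.0, 0.0] rows 1.9
```

View pics/s3.png

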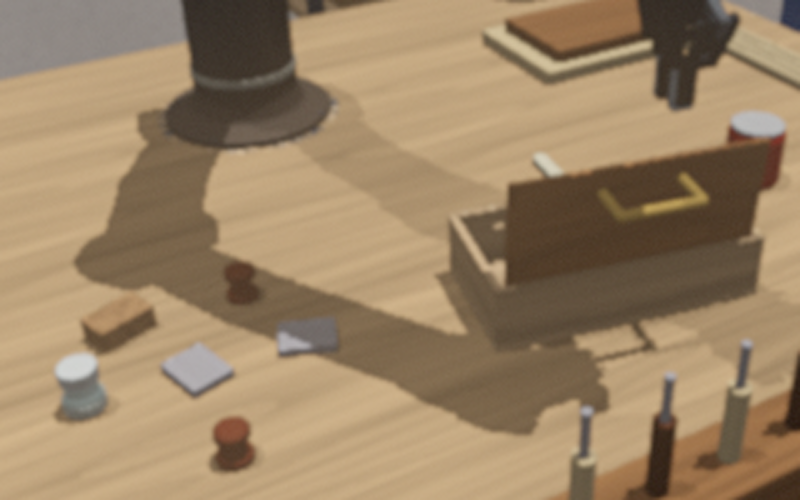

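Request:
play_rows([
  [[-0.082,0.121,0.028],[0,0,4],0.065],
  [[-0.082,0.121,0.028],[0,0,4],0.065],
  [[-0.082,0.121,0.028],[0,0,4],0.065],
  [[-0.082,0.121,0.028],[0,0,4],0.065],
])

```text
clock: 5.6
position: [0.5756, 0.0445, 0.3948]
tcp_rot: [3.107, -0.417, -0.007]
wrist_force: [0.7, 0.4, -0.4]
gripper_width: 0.764
```

Request:
play_rows([
  [[-0.01,0.158,0.07],[0,0,6],0.065],
  [[-0.01,0.158,0.07],[0,0,6],0.065],
  [[-0.01,0.158,0.07],[0,0,6],0.065],
  [[-0.01,0.158,0.07],[0,0,6],0.065],
  [[-0.01,0.158,0.07],[0,0,6],0.065],
])

```text
clock: 6.1
position: [0.5277, -0.104, 0.3253]
tcp_rot: [3.085, -0.58, -0.004]
wrist_force: [-0.6, -1.0, 0.8]
gripper_width: 0.763
```

```bash
cat >> h.py <<'E'
def plates(c,im):
    hsv=cv2.cvtColor(im,cv2.COLOR_RGB2HSV); m=((hsv[...,1]<60)&(hsv[...,2]>70)).astype(np.uint8)
    for k in cv2.findContours(m,cv2.RETR_EXTERNAL,cv2.CHAIN_APPROX_NONE)[0]:
        if cv2.contourArea(k)<200: continue
        w=np.array([px2w(c,u,v,.010)[:2] for u,v in k[:,0]],dtype=np.float32)
        (x,y),(a,b),an=cv2.minAreaRect(w*1000); print('rect',round(x,1),round(y,1),'size',round(a,1),round(b,1),'ang',round(an,1))
E
python3 - <<'E'
from h import *
plan([(.5145,-.1255,.24,-21)])
c=bot.get_calibration('wrist');im=bot.camera('wrist');plates(c,im)
crop(im,0,0,640,400,1,'pics/w3.png')
E
```

```text
now 6.1 [ 0.5277 -0.104   0.3253] yaw -21.31 tilt 0.18 F [-0.6 -1.   0.8] w 65.2
(0.5145, -0.1255, 0.24, -21) -> [-0.0043, 0.0246, 0.0854] [0.1, 0.1, -0.3] rows 1.8
rect 507.9 -233.3 size 54.8 42.8 ang 16.2
rect 514.0 -125.3 size 56.8 43.7 ang 68.7
```

View pics/w3.png

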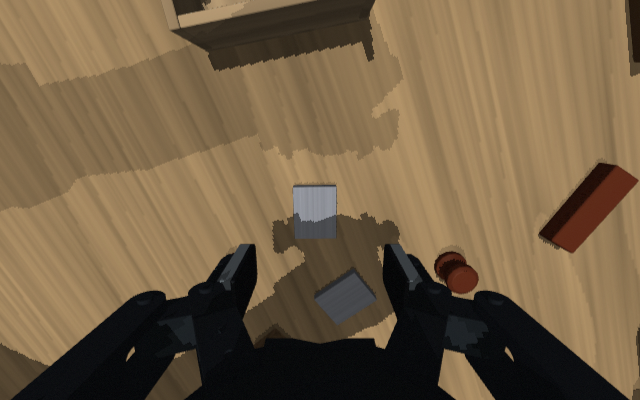

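Request:
play_rows([
  [[-0.005,0.024,0.045],[0,0,0],0.065],
  [[-0.005,0.024,0.09],[0,0,0],0.065],
  [[-0.005,0.024,0.125],[0,0,0],0.065],
  [[-0.005,0.024,0.14],[0,0,0],0.065],
  [[-0.005,0.024,0.14],[0,0,0],0.065],
])

```text
clock: 6.65
position: [0.5161, -0.1193, 0.1856]
tcp_rot: [-3.089, 0.569, 0.004]
wrist_force: [0.5, 0.9, 1.0]
gripper_width: 0.758
```

Run:
```python
from h import *
plan([(.514,-.1253,.1745,-21.3)])
```

```text
now 6.65 [ 0.5161 -0.1193  0.1856] yaw -20.87 tilt 0.15 F [0.5 0.9 1. ] w 64.8
(0.514, -0.1253, 0.1745, -21.3) -> [0.0002, 0.0064, 0.0111] [-0.0, 0.1, 0.4] rows 0.3
```

Request:
play_rows([
  [[0,0,0],[0,0,0],0.065],
  [[0,0,0],[0,0,0],0.065],
])

```text
clock: 6.85
position: [0.5171, -0.1204, 0.1887]
tcp_rot: [-3.089, 0.571, -0.005]
wrist_force: [0.0, 0.1, -0.1]
gripper_width: 0.76
```

Run:
```python
from h import *
plan([(.514,-.1253,.1745,-21.3)])
c=bot.get_calibration('wrist');im=bot.camera('wrist');plates(c,im)
```

```text
now 6.85 [ 0.5171 -0.1204  0.1887] yaw -20.96 tilt 0.19 F [ 0.   0.1 -0.1] w 64.9
(0.514, -0.1253, 0.1745, -21.3) -> [-0.0012, 0.0057, 0.0142] [-0.0, -0.2, 0.3] rows 0.3
rect 513.6 -125.7 size 55.7 43.6 ang 68.9
```

Request:
play_rows([
  [[-0.001,0.006,0.008],[0,0,0],0.065],
  [[-0.001,0.006,0.014],[0,0,0],0.065],
  [[-0.001,0.006,0.014],[0,0,0],0.065],
])

```text
clock: 7.2
position: [0.5123, -0.1265, 0.172]
tcp_rot: [3.089, -0.573, -0.002]
wrist_force: [-0.4, 0.5, 0.4]
gripper_width: 0.761
```

Request:
play_rows([
  [[0,0,0],[0,0,0],0.03],
  [[0,0,0],[0,0,0],0.03],
  [[0,0,0],[0,0,0],0.03],
  [[0,0,0],[0,0,0],0.03],
  [[0,0,0],[0,0,0],0.03],
])

```text
clock: 7.7
position: [0.513, -0.126, 0.1732]
tcp_rot: [3.089, -0.572, 0.001]
wrist_force: [-1.2, 0.1, 5.8]
gripper_width: 0.493
```

Request:
play_rows([
  [[0,0,-0.03],[0,0,0],0.03],
  [[0,0,-0.08],[0,0,0],0.03],
  [[0,0,-0.12],[0,0,0],0.03],
  [[0,0,-0.15],[0,0,0],0.03],
  [[0,0,-0.15],[0,0,0],0.03],
])

```text
clock: 8.2
position: [0.5141, -0.126, 0.3268]
tcp_rot: [3.088, -0.572, 0.011]
wrist_force: [1.3, 0.4, -2.1]
gripper_width: 0.494
```

Run:
```python
from h import *
p=box(-.01,.068,0);print(p)
plan([(.53,.05,.33,-15),(p[0],p[1],.33,-11),(p[0],p[1],.25,-11)])
```

```text
[0.57885874 0.24475874 0.        ]
now 8.2 [ 0.5141 -0.126   0.3268] yaw -21.0 tilt 0.42 F [ 1.3  0.4 -2.1] w 42.2
(0.53, 0.05, 0.33, -15) -> [-0.0482, -0.17, -0.0034] [-0.0, -0.4, -6.0] rows 3.5
(np.float64(0.5788587398511283), np.float64(0.2447587384282066), 0.33, -11) -> [-0.0032, -0.2008, 0.0] [0.0, 0.0, -4.0] rows 4.0
(np.float64(0.5788587398511283), np.float64(0.2447587384282066), 0.25, -11) -> [0.0, 0.0, 0.08] [0.0, 0.0, 0.0] rows 1.6
```

Request:
play_rows([
  [[-0.048,-0.17,-0.004],[0,0,-6],0.03],
  [[-0.048,-0.17,-0.004],[0,0,-6],0.03],
  [[-0.048,-0.17,-0.004],[0,0,-6],0.03],
  [[-0.048,-0.17,-0.004],[0,0,-6],0.03],
])

```text
clock: 8.6
position: [0.5283, 0.0544, 0.3258]
tcp_rot: [-3.114, 0.403, 0.002]
wrist_force: [0.4, 0.4, -2.9]
gripper_width: 0.493
```

Request:
play_rows([
  [[-0.003,-0.2,0],[0,0,-4],0.03],
  [[-0.003,-0.2,0],[0,0,-4],0.03],
  [[-0.003,-0.2,0],[0,0,-4],0.03],
  [[-0.003,-0.2,0],[0,0,-4],0.03],
  [[-0.003,-0.2,0],[0,0,-4],0.03],
])

```text
clock: 9.1
position: [0.5763, 0.2523, 0.3253]
tcp_rot: [-3.123, 0.286, 0.004]
wrist_force: [-0.8, 0.6, -2.1]
gripper_width: 0.494
```

Request:
play_rows([
  [[0,0,0.04],[0,0,0],0.03],
  [[0,0,0.08],[0,0,0],0.03],
  [[0,0,0.08],[0,0,0],0.03],
  [[0,0,0.08],[0,0,0],0.03],
])

```text
clock: 9.5
position: [0.5774, 0.2438, 0.2458]
tcp_rot: [3.126, -0.3, -0.004]
wrist_force: [0.2, 0.9, -1.4]
gripper_width: 0.494
```

Run:
```python
from h import *
p=box(-.01,.068,0)
plan([(p[0],p[1],.182,-11)])
```

```text
now 9.5 [0.5774 0.2438 0.2458] yaw -10.97 tilt 0.17 F [ 0.2  0.9 -1.4] w 42.2
(np.float64(0.5788587398511283), np.float64(0.2447587384282066), 0.182, -11) -> [0.0014, -0.0013, 0.0638] [0.1, 0.2, 0.0] rows 1.3
```

Request:
play_rows([
  [[0.001,-0.001,0.03],[0,0,0],0.03],
  [[0.001,-0.001,0.055],[0,0,0],0.03],
  [[0.001,-0.001,0.063],[0,0,0],0.03],
  [[0.001,-0.001,0.063],[0,0,0],0.03],
  [[0.001,-0.001,0.063],[0,0,0],0.03],
])

```text
clock: 10.0
position: [0.5799, 0.2449, 0.1857]
tcp_rot: [-3.126, 0.302, -0.004]
wrist_force: [2.2, -0.9, -2.4]
gripper_width: 0.493
```

Run:
```python
from h import *
plan([])
```

```text
now 10.0 [0.5799 0.2449 0.1857] yaw -11.02 tilt 0.16 F [ 2.2 -0.9 -2.4] w 42.1
```

Request:
play_rows([
  [[0,0,0.002],[0,0,0],0.03],
  [[0,0,0.004],[0,0,0],0.03],
  [[0,0,0.004],[0,0,0],0.03],
  [[0,0,0.004],[0,0,0],0.03],
])

```text
clock: 10.4
position: [0.5807, 0.2446, 0.1814]
tcp_rot: [-3.125, 0.302, -0.007]
wrist_force: [6.8, -0.6, -0.9]
gripper_width: 0.491
```

Request:
play_rows([
  [[0,0,0],[0,0,0],0.056],
  [[0,0,0],[0,0,0],0.056],
  [[0,0,-0.015],[0,0,0],0.056],
  [[0,0,-0.06],[0,0,0],0.056],
  [[0,0,-0.11],[0,0,0],0.056],
])

```text
clock: 10.9
position: [0.578, 0.2447, 0.2904]
tcp_rot: [3.126, -0.3, -0.005]
wrist_force: [0.3, 0.0, 0.4]
gripper_width: 0.654
```

Request:
play_rows([
  [[0,0.05,-0.04],[0,0,0],0.065],
  [[0,0.1,-0.04],[0,0,0],0.065],
  [[0,0.1,-0.04],[0,0,0],0.065],
  [[0,0.1,-0.04],[0,0,0],0.065],
])

```text
clock: 11.3
position: [0.5597, 0.144, 0.3309]
tcp_rot: [3.125, -0.307, 0.002]
wrist_force: [0.2, 0.3, 0.7]
gripper_width: 0.763
```

Run:
```python
from h import *
plan([(.53,-.05,.36,-45),(.508,-.21,.34,-73.5)])
c=bot.get_calibration('wrist');im=bot.camera('wrist')
crop(im,0,0,640,400,1,'pics/w4.png')
c['pose'][2,3]-=.008; plates(c,im)
```

```text
now 11.3 [0.5597 0.144  0.3309] yaw -11.21 tilt 0.1 F [0.2 0.3 0.7] w 65.2
(0.53, -0.05, 0.36, -45) -> [0.0086, 0.1961, -0.0288] [0.0, -0.1, 33.8] rows 4.0
(0.508, -0.21, 0.34, -73.5) -> [0.0976, 0.1287, 0.02] [0.0, 0.0, 28.5] rows 3.3
rect 142.8 -14.7 size 62.1 10.1 ang 71.1
rect 635.9 44.3 size 15.6 59.6 ang 13.1
rect 453.7 80.4 size 60.6 14.2 ang 53.9
rect 392.5 252.7 size 17.7 123.8 ang 82.4
rect 583.3 244.1 size 56.0 43.7 ang 78.8
```

View pics/w4.png

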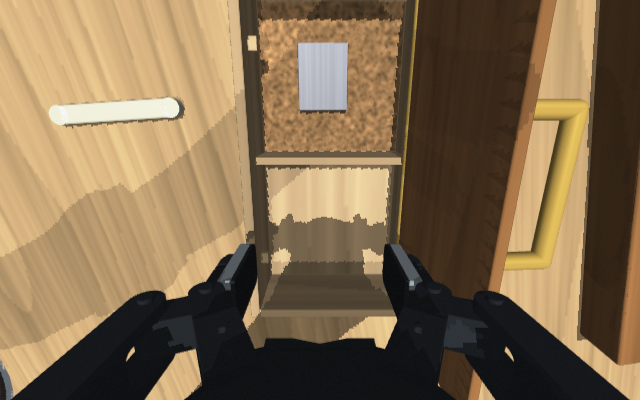

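Request:
play_rows([
  [[0.009,0.196,-0.029],[0,0,33.8],0.065],
  [[0.009,0.196,-0.029],[0,0,33.8],0.065],
  [[0.009,0.196,-0.029],[0,0,33.8],0.065],
  [[0.009,0.196,-0.029],[0,0,33.8],0.065],
  [[0.009,0.196,-0.029],[0,0,33.8],0.065],
])

```text
clock: 11.85
position: [0.5311, -0.0529, 0.3592]
tcp_rot: [2.895, -1.212, 0.002]
wrist_force: [0.4, 1.0, -0.6]
gripper_width: 0.759
```

Request:
play_rows([
  [[0.098,0.129,0.02],[0,0,28.5],0.065],
  [[0.098,0.129,0.02],[0,0,28.5],0.065],
  [[0.098,0.129,0.02],[0,0,28.5],0.065],
  [[0.098,0.129,0.02],[0,0,28.5],0.065],
  [[0.098,0.129,0.02],[0,0,28.5],0.065],
])

```text
clock: 12.35
position: [0.5102, -0.2089, 0.338]
tcp_rot: [2.519, -1.877, -0.002]
wrist_force: [-0.1, 0.5, 0.1]
gripper_width: 0.762
```

Request:
play_rows([
  [[0,0,0],[0,0,0],0.065],
  [[0,0,0],[0,0,0],0.065],
])

```text
clock: 12.55
position: [0.511, -0.2054, 0.3389]
tcp_rot: [-2.525, 1.867, 0.001]
wrist_force: [-0.4, 0.8, -0.4]
gripper_width: 0.764
```

Run:
```python
from h import *
plan([(.508,-.2325,.20,-73.6),(.508,-.2325,.1735,-73.6)])
c=bot.get_calibration('wrist');im=bot.camera('wrist');plates(c,im)
cv2.imwrite('pics/w5.png',im[:,:,::-1])
```

```text
now 12.55 [ 0.511  -0.2054  0.3389] yaw -72.97 tilt 0.08 F [-0.4  0.8 -0.4] w 65.2
(0.508, -0.2325, 0.2, -73.6) -> [0.0252, 0.0109, 0.1388] [-0.0, 0.1, 0.6] rows 2.8
(0.508, -0.2325, 0.1735, -73.6) -> [0.0, 0.0, 0.0265] [0.0, 0.0, 0.0] rows 0.5
rect 490.5 -355.9 size 39.6 38.2 ang 22.8
rect 503.7 -331.0 size 25.6 38.7 ang 59.7
rect 508.3 -233.4 size 55.5 43.6 ang 17.0
```

Request:
play_rows([
  [[0.0255,0.011,0.05],[0,0,0.4],0.065],
  [[0.0255,0.011,0.1],[0,0,0.4],0.065],
  [[0.0255,0.011,0.135],[0,0,0.4],0.065],
  [[0.0255,0.011,0.139],[0,0,0.4],0.065],
  [[0.0255,0.011,0.139],[0,0,0.4],0.065],
])

```text
clock: 13.1
position: [0.5073, -0.2346, 0.1997]
tcp_rot: [-2.516, 1.881, 0.003]
wrist_force: [0.1, -0.3, 0.9]
gripper_width: 0.758
```

Request:
play_rows([
  [[0,0,0],[0,0,0],0.065],
  [[0,0,0],[0,0,0],0.065],
])

```text
clock: 13.3
position: [0.508, -0.2358, 0.2023]
tcp_rot: [-2.514, 1.882, -0.006]
wrist_force: [-0.2, -0.4, 0.2]
gripper_width: 0.76
```

Run:
```python
from h import *
plan([(.5082,-.2333,.1735,-73.3)])
```

```text
now 13.3 [ 0.508  -0.2358  0.2023] yaw -73.65 tilt 0.24 F [-0.2 -0.4  0.2] w 64.9
(0.5082, -0.2333, 0.1735, -73.3) -> [-0.0024, -0.0008, 0.0288] [-0.2, -0.1, -0.4] rows 0.6
```

Request:
play_rows([
  [[-0.002,-0.001,0.015],[0,0,0],0.065],
  [[-0.002,-0.001,0.028],[0,0,0],0.065],
  [[-0.002,-0.001,0.028],[0,0,0],0.065],
])

```text
clock: 13.6
position: [0.5068, -0.2334, 0.1712]
tcp_rot: [2.514, -1.883, -0.002]
wrist_force: [0.3, 0.5, 0.2]
gripper_width: 0.758
```

Request:
play_rows([
  [[0,0,0],[0,0,0],0.03],
  [[0,0,0],[0,0,0],0.03],
  [[0,0,0],[0,0,0],0.03],
  [[0,0,0],[0,0,0],0.03],
  [[0,0,0],[0,0,0],0.03],
])

```text
clock: 14.1
position: [0.5075, -0.2338, 0.1727]
tcp_rot: [-2.514, 1.884, -0.002]
wrist_force: [-2.8, 1.3, 6.1]
gripper_width: 0.495
```

Request:
play_rows([
  [[0,0,-0.03],[0,0,0],0.03],
  [[0,0,-0.08],[0,0,0],0.03],
  [[0,0,-0.12],[0,0,0],0.03],
  [[0,0,-0.16],[0,0,0],0.03],
  [[0,0,-0.16],[0,0,0],0.03],
])

```text
clock: 14.6
position: [0.5087, -0.2341, 0.3376]
tcp_rot: [-2.512, 1.883, -0.015]
wrist_force: [1.6, -0.2, -1.3]
gripper_width: 0.494
```

Run:
```python
from h import *
plan([(.54,-.05,.345,-45),(.552,.10,.345,-15),(.582,.2445,.30,-11.2)])
c=bot.get_calibration('wrist');im=bot.camera('wrist');cv2.imwrite('pics/w6.png',im[:,:,::-1])
```

```text
now 14.6 [ 0.5087 -0.2341  0.3376] yaw -73.71 tilt 0.56 F [ 1.6 -0.2 -1.3] w 42.2
(0.54, -0.05, 0.345, -45) -> [-0.1679, -0.0818, -0.0078] [-0.3, -0.5, -28.7] rows 3.7
(0.552, 0.1, 0.345, -15) -> [-0.0976, -0.1146, 0.0] [0.0, 0.0, -30.0] rows 3.5
(0.582, 0.2445, 0.3, -11.2) -> [-0.0084, -0.1473, 0.045] [0.0, 0.0, -3.8] rows 3.1
```

Request:
play_rows([
  [[-0.168,-0.082,-0.008],[0,0,-28.7],0.03],
  [[-0.168,-0.082,-0.008],[0,0,-28.7],0.03],
  [[-0.168,-0.082,-0.008],[0,0,-28.7],0.03],
  [[-0.168,-0.082,-0.008],[0,0,-28.7],0.03],
  [[-0.168,-0.082,-0.008],[0,0,-28.7],0.03],
])

```text
clock: 15.15
position: [0.5388, -0.0429, 0.3388]
tcp_rot: [-2.906, 1.186, 0.004]
wrist_force: [0.1, 0.1, -2.7]
gripper_width: 0.495
```

Request:
play_rows([
  [[-0.098,-0.115,0],[0,0,-30],0.03],
  [[-0.098,-0.115,0],[0,0,-30],0.03],
  [[-0.098,-0.115,0],[0,0,-30],0.03],
  [[-0.098,-0.115,0],[0,0,-30],0.03],
  [[-0.098,-0.115,0],[0,0,-30],0.03],
])

```text
clock: 15.65
position: [0.5501, 0.1023, 0.3381]
tcp_rot: [3.115, -0.404, -0.005]
wrist_force: [0.7, -1.5, -2.5]
gripper_width: 0.493
```

Request:
play_rows([
  [[-0.008,-0.147,0],[0,0,-3.8],0.03],
  [[-0.008,-0.147,0.01],[0,0,-3.8],0.03],
  [[-0.008,-0.147,0.045],[0,0,-3.8],0.03],
  [[-0.008,-0.147,0.075],[0,0,-3.8],0.03],
  [[-0.008,-0.147,0.075],[0,0,-3.8],0.03],
])

```text
clock: 16.15
position: [0.5793, 0.2444, 0.2583]
tcp_rot: [3.121, -0.308, -0.014]
wrist_force: [-0.8, -0.8, -2.9]
gripper_width: 0.493
```

Request:
play_rows([
  [[0,0,0],[0,0,0],0.03],
  [[0,0,0],[0,0,0],0.03],
])

```text
clock: 16.35
position: [0.582, 0.2435, 0.2659]
tcp_rot: [3.126, -0.312, 0.002]
wrist_force: [0.3, 0.4, -1.7]
gripper_width: 0.496
```

Run:
```python
from h import *
plan([(.5815,.2445,.193,-11.2)])
```

```text
now 16.35 [0.582  0.2435 0.2659] yaw -11.4 tilt 0.1 F [ 0.3  0.4 -1.7] w 42.4
(0.5815, 0.2445, 0.193, -11.2) -> [-0.0008, -0.001, 0.0729] [0.0, -0.1, -0.2] rows 1.5
```

Request:
play_rows([
  [[0,-0.001,0.035],[0,0,0],0.03],
  [[0,-0.001,0.06],[0,0,0],0.03],
  [[0,-0.001,0.072],[0,0,0],0.03],
  [[0,-0.001,0.072],[0,0,0],0.03],
  [[0,-0.001,0.072],[0,0,0],0.03],
])

```text
clock: 16.85
position: [0.582, 0.2461, 0.1944]
tcp_rot: [-3.126, 0.308, -0.003]
wrist_force: [0.1, -0.3, -1.9]
gripper_width: 0.493
```

Request:
play_rows([
  [[0,0,0],[0,0,0],0.03],
  [[0,0,0],[0,0,0],0.03],
])

```text
clock: 17.05
position: [0.5817, 0.2465, 0.1942]
tcp_rot: [-3.126, 0.307, -0.003]
wrist_force: [0.4, -1.1, -2.2]
gripper_width: 0.494
```

Run:
```python
from h import *
plan([(.5815,.2445,.1915,-11.2)])
```

```text
now 17.05 [0.5817 0.2465 0.1942] yaw -11.21 tilt 0.13 F [ 0.4 -1.1 -2.2] w 42.2
(0.5815, 0.2445, 0.1915, -11.2) -> [0.0002, 0.002, 0.0027] [-0.1, -0.1, -0.0] rows 0.1
```

Request:
play_rows([
  [[0,0.0015,0],[0,0,0],0.03],
  [[0,0.0015,0.0025],[0,0,0],0.03],
  [[0,0.0015,0.003],[0,0,0],0.03],
  [[0,0.0015,0.003],[0,0,0],0.03],
])

```text
clock: 17.45
position: [0.5812, 0.2448, 0.1908]
tcp_rot: [3.126, -0.307, 0.002]
wrist_force: [-1.2, -3.2, 6.8]
gripper_width: 0.498
```

Request:
play_rows([
  [[0,0,0],[0,0,0],0.056],
  [[0,0,0],[0,0,0],0.056],
  [[0,0,-0.015],[0,0,0],0.056],
  [[0,0,-0.06],[0,0,0],0.056],
  [[0,0,-0.1],[0,0,0],0.056],
])

```text
clock: 17.95
position: [0.5805, 0.2451, 0.2911]
tcp_rot: [-3.127, 0.305, 0.002]
wrist_force: [1.0, 1.0, 0.4]
gripper_width: 0.654
```

Request:
play_rows([
  [[0,0.05,-0.04],[0,0,0],0.06],
  [[0,0.1,-0.04],[0,0,0],0.06],
  [[0,0.1,-0.04],[0,0,0],0.06],
  [[0,0.1,-0.04],[0,0,0],0.06],
])

```text
clock: 18.35
position: [0.5616, 0.144, 0.3306]
tcp_rot: [3.125, -0.313, 0.002]
wrist_force: [0.6, 0.0, 0.3]
gripper_width: 0.702
```

Run:
```python
from h import *
plan([(.50,-.03,.36,-30),(.43,-.14,.33,-30)])
c=bot.get_calibration('wrist');im=bot.camera('wrist')
crop(im,220,20,430,180,3.75,'pics/w7.png')
c['pose'][2,3]-=.018; plates(c,im)
```

```text
now 18.35 [0.5616 0.144  0.3306] yaw -11.43 tilt 0.11 F [0.6 0.  0.3] w 59.9
(0.5, -0.03, 0.36, -30) -> [-0.0258, 0.1828, -0.0292] [0.1, -0.1, 18.6] rows 3.7
(0.43, -0.14, 0.33, -30) -> [-0.0056, 0.1303, 0.03] [0.0, 0.0, 0.0] rows 2.7
rect 628.6 53.2 size 14.8 56.2 ang 12.2
rect 466.2 85.9 size 56.1 14.3 ang 55.5
rect 399.0 251.3 size 17.1 119.4 ang 82.4
rect 582.1 244.2 size 55.6 44.3 ang 78.8
```

View pics/w7.png

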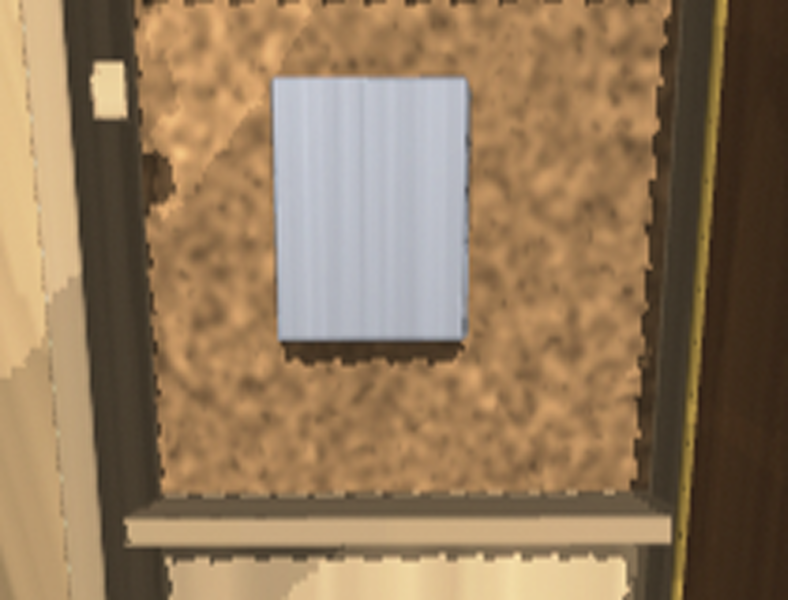

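Request:
play_rows([
  [[-0.026,0.183,-0.03],[0,0,18.6],0.06],
  [[-0.026,0.183,-0.03],[0,0,18.6],0.06],
  [[-0.026,0.183,-0.03],[0,0,18.6],0.06],
  [[-0.026,0.183,-0.03],[0,0,18.6],0.06],
  [[-0.026,0.183,-0.03],[0,0,18.6],0.06],
])

```text
clock: 18.9
position: [0.4998, -0.0312, 0.3601]
tcp_rot: [3.032, -0.814, 0.0]
wrist_force: [0.7, 0.9, -0.8]
gripper_width: 0.701
```

Request:
play_rows([
  [[-0.006,0.13,0.03],[0,0,0],0.06],
  [[-0.006,0.13,0.03],[0,0,0],0.06],
  [[-0.006,0.13,0.03],[0,0,0],0.06],
  [[-0.006,0.13,0.03],[0,0,0],0.06],
  [[-0.006,0.13,0.03],[0,0,0],0.06],
])

```text
clock: 19.4
position: [0.4315, -0.1364, 0.3296]
tcp_rot: [-3.035, 0.806, 0.0]
wrist_force: [0.1, 0.3, 0.9]
gripper_width: 0.706
```

```bash
cat >> h.py <<'E'
def reds(c,im,z=.034,dbg=None):
    hsv=cv2.cvtColor(im,cv2.COLOR_RGB2HSV); m=(((hsv[...,0]<6)|(hsv[...,0]>174))&(hsv[...,1]>130)&(hsv[...,2]>20)).astype(np.uint8)
    for k in cv2.findContours(cv2.morphologyEx(m,cv2.MORPH_OPEN,np.ones((3,3))),cv2.RETR_EXTERNAL,cv2.CHAIN_APPROX_NONE)[0]:
        if cv2.contourArea(k)<40: continue
        w=np.array([px2w(c,u,v,z)[:2] for u,v in k[:,0]],dtype=np.float32)*1000
        print('red px',k[:,0].mean(0).round(),'rect',[np.round(t,1) for t in cv2.minAreaRect(w)])
E
python3 - <<'E'
from h import *
plan([])
c=bot.get_calibration('wrist');im=bot.camera('wrist');reds(c,im); cv2.imwrite('pics/w8.png',im[:,:,::-1])
print('top');reds(bot.get_calibration('top'),bot.camera('top'))
E
```

```text
now 19.4 [ 0.4315 -0.1364  0.3296] yaw -29.74 tilt 0.06 F [0.1 0.3 0.9] w 60.3
top
red px [215. 202.] rect [array([485.5, 436.7]), array([22.9, 53.7]), np.float64(73.6)]
```

View pics/w8.png

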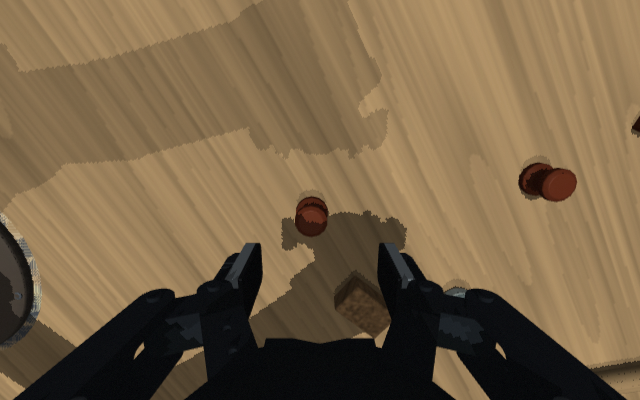

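```bash
sed -i 's/<6)|/<9)|/; s/>130)&(hsv\[...,2\]>20)/>150)\&(hsv[...,2]>20)/' h.py
python3 - <<'E'
from h import *
c=bot.get_calibration('wrist');im=cv2.imread('pics/w8.png')[:,:,::-1]
for u,v in((312,221),(313,215),(559,185),(537,180)): print(im[v,u],cv2.cvtColor(im[v:v+1,u:u+1],cv2.COLOR_RGB2HSV)[0,0])
reds(c,im)
for n,h,f in(('b1',(312,220),(312,206)),('b2',(559,185),(537,180))): print(n,px2w(c,*h,.034),px2w(c,*f,.008))
E
```

```text
[52 25 16] [  7 177  52]
[100  49  33] [  7 171 100]
[95 43 25] [  8 188  95]
[26 11  6] [  8 196  26]
red px [310. 219.] rect [array([ 414.8, -150.3]), array([38.2, 29.6]), np.float64(60.7)]
red px [546. 181.] rect [array([ 621. , -229.3]), array([29.4, 53.4]), np.float64(46.3)]
b1 [ 0.41422296 -0.15418217  0.034     ] [ 0.41670256 -0.14869914  0.008     ]
b2 [ 0.62971125 -0.237405    0.034     ] [ 0.62786438 -0.23731475  0.008     ]
```

Run:
```python
from h import *
plan([(.415,-.154,.190,-30)])
```

```text
now 19.5 [ 0.432  -0.1356  0.33  ] yaw -29.61 tilt 0.08 F [-0.2  0.4  0. ] w 60.0
(0.415, -0.154, 0.19, -30) -> [-0.0058, 0.0246, 0.14] [-0.1, -0.0, 0.4] rows 2.8
```

Request:
play_rows([
  [[-0.006,0.0245,0.05],[0,0,0.4],0.06],
  [[-0.006,0.0245,0.09],[0,0,0.4],0.06],
  [[-0.006,0.0245,0.125],[0,0,0.4],0.06],
  [[-0.006,0.0245,0.14],[0,0,0.4],0.06],
  [[-0.006,0.0245,0.14],[0,0,0.4],0.06],
])

```text
clock: 20.0
position: [0.4137, -0.1539, 0.1879]
tcp_rot: [-3.033, 0.813, 0.006]
wrist_force: [0.3, -0.1, 0.4]
gripper_width: 0.703
```

Request:
play_rows([
  [[0,0,0],[0,0,0],0.06],
  [[0,0,0],[0,0,0],0.06],
  [[0,0,0],[0,0,0],0.06],
])

```text
clock: 20.3
position: [0.414, -0.1557, 0.1909]
tcp_rot: [3.033, -0.818, 0.004]
wrist_force: [-0.9, -0.7, -0.6]
gripper_width: 0.707
```

Run:
```python
from h import *
plan([(.415,-.154,.190,-30)])
c=bot.get_calibration('wrist');im=bot.camera('wrist');reds(c,im)
```

```text
now 20.3 [ 0.414  -0.1557  0.1909] yaw -30.17 tilt 0.14 F [-0.9 -0.7 -0.6] w 60.4
(0.415, -0.154, 0.19, -30) -> [-0.0, -0.002, 0.0009] [-0.0, -0.1, -0.2] rows 0.0
red px [297. 289.] rect [array([ 400. , -160.7]), array([ 4.8, 10.7]), np.float64(10.5)]
red px [312. 262.] rect [array([ 413.8, -149.7]), array([41.7, 29.2]), np.float64(62.7)]
```

Request:
play_rows([
  [[0,-0.001,0],[0,0,0],0.02],
  [[0,-0.001,0],[0,0,0],0.02],
  [[0,-0.001,0],[0,0,0],0.02],
  [[0,-0.001,0],[0,0,0],0.02],
  [[0,-0.001,0],[0,0,0],0.02],
])

```text
clock: 20.85
position: [0.414, -0.155, 0.1905]
tcp_rot: [3.033, -0.818, 0.001]
wrist_force: [-2.7, 0.5, 10.2]
gripper_width: 0.342
```

Run:
```python
from h import *
a=bot.observe()['position']; p=box(-.005,-.042,0)
plan([(a[0],a[1],.34,-30),(.50,-.02,.34,-15),(p[0],p[1],.34,-11),(p[0],p[1],a[2]+.016,-11)])
```

```text
now 20.85 [ 0.414  -0.155   0.1905] yaw -30.2 tilt 0.06 F [-2.7  0.5 10.2] w 29.2
(np.float64(0.4140001339172387), np.float64(-0.15501819158207739), 0.34, -30) -> [0.0001, 0.0, -0.1495] [0.0, -0.1, -0.2] rows 3.0
(0.5, -0.02, 0.34, -15) -> [0.007, -0.1599, 0.0] [0.0, 0.0, -15.0] rows 3.2
(np.float64(0.5627778862769468), np.float64(0.13582570327208085), 0.34, -11) -> [0.0203, -0.1668, 0.0] [0.0, 0.0, -4.0] rows 3.4
(np.float64(0.5627778862769468), np.float64(0.13582570327208085), np.float64(0.20653899251567287), -11) -> [0.0, 0.0, 0.1335] [0.0, 0.0, 0.0] rows 2.7
```

Request:
play_rows([
  [[0,0,-0.03],[0,0,0],0.02],
  [[0,0,-0.08],[0,0,0],0.02],
  [[0,0,-0.12],[0,0,0],0.02],
  [[0,0,-0.15],[0,0,0],0.02],
  [[0,0,-0.15],[0,0,0],0.02],
])

```text
clock: 21.35
position: [0.4149, -0.1552, 0.3438]
tcp_rot: [3.032, -0.818, 0.012]
wrist_force: [0.5, 0.2, -0.3]
gripper_width: 0.341
```

Request:
play_rows([
  [[0.007,-0.16,0],[0,0,-15],0.02],
  [[0.007,-0.16,0],[0,0,-15],0.02],
  [[0.007,-0.16,0],[0,0,-15],0.02],
  [[0.007,-0.16,0],[0,0,-15],0.02],
  [[0.007,-0.16,0],[0,0,-15],0.02],
])

```text
clock: 21.85
position: [0.5006, -0.0183, 0.3389]
tcp_rot: [-3.114, 0.409, 0.002]
wrist_force: [0.6, -0.3, 0.0]
gripper_width: 0.337
```

Request:
play_rows([
  [[0.02,-0.167,0],[0,0,-4],0.02],
  [[0.02,-0.167,0],[0,0,-4],0.02],
  [[0.02,-0.167,0],[0,0,-4],0.02],
  [[0.02,-0.167,0],[0,0,-4],0.02],
  [[0.02,-0.167,0],[0,0,-4],0.02],
])

```text
clock: 22.35
position: [0.5633, 0.1371, 0.3389]
tcp_rot: [-3.126, 0.302, 0.002]
wrist_force: [-0.8, 0.5, -0.7]
gripper_width: 0.341
```

Request:
play_rows([
  [[0,0,0.04],[0,0,0],0.02],
  [[0,0,0.08],[0,0,0],0.02],
  [[0,0,0.11],[0,0,0],0.02],
  [[0,0,0.12],[0,0,0],0.02],
  [[0,0,0.12],[0,0,0],0.02],
])

```text
clock: 22.85
position: [0.5628, 0.1335, 0.2185]
tcp_rot: [3.124, -0.309, -0.005]
wrist_force: [0.4, -0.7, -0.6]
gripper_width: 0.341
```

Request:
play_rows([
  [[0,0,0],[0,0,0],0.02],
  [[0,0,0],[0,0,0],0.02],
  [[0,0,0],[0,0,0],0.02],
])

```text
clock: 23.15
position: [0.5639, 0.1357, 0.2213]
tcp_rot: [-3.126, 0.307, -0.004]
wrist_force: [0.5, 0.1, -0.3]
gripper_width: 0.335
```

Run:
```python
from h import *
p=box(-.005,-.042,0)
plan([(p[0],p[1],.1975,-11)])
im=bot.camera('scene'); crop(im,230,130,470,280,3.3,'pics/s4.png')
```

```text
now 23.15 [0.5639 0.1357 0.2213] yaw -11.21 tilt 0.14 F [ 0.5  0.1 -0.3] w 28.6
(np.float64(0.5627778862769468), np.float64(0.13582570327208085), 0.1975, -11) -> [-0.0012, 0.0001, 0.0238] [-0.0, -0.1, -0.2] rows 0.5
```

Request:
play_rows([
  [[-0.001,0,0.01],[0,0,0],0.02],
  [[-0.001,0,0.02],[0,0,0],0.02],
  [[-0.001,0,0.0235],[0,0,0],0.02],
  [[-0.001,0,0.0235],[0,0,0],0.02],
  [[-0.001,0,0.0235],[0,0,0],0.02],
])

```text
clock: 23.7
position: [0.562, 0.1359, 0.1966]
tcp_rot: [3.125, -0.306, -0.001]
wrist_force: [-5.0, -2.3, 13.2]
gripper_width: 0.338
```

Request:
play_rows([
  [[0,0,0.001],[0,0,0],0.02],
  [[0,0,0.001],[0,0,0],0.02],
])

```text
clock: 23.9
position: [0.562, 0.136, 0.1965]
tcp_rot: [3.125, -0.306, -0.001]
wrist_force: [-8.6, -2.9, 23.2]
gripper_width: 0.339
```

Request:
play_rows([
  [[0,0,-0.002],[0,0,0],0.05],
  [[0,0,-0.002],[0,0,0],0.05],
  [[0,0,-0.002],[0,0,0],0.05],
  [[0,0,-0.04],[0,0,0],0.05],
  [[0,0,-0.09],[0,0,0],0.05],
])

```text
clock: 24.4
position: [0.5615, 0.1355, 0.2833]
tcp_rot: [3.125, -0.306, -0.01]
wrist_force: [1.2, 0.1, 0.8]
gripper_width: 0.588
```

Request:
play_rows([
  [[0,0.05,-0.05],[0,0,0],0.06],
  [[0,0.09,-0.05],[0,0,0],0.06],
  [[0,0.1,-0.05],[0,0,0],0.06],
  [[0,0.1,-0.05],[0,0,0],0.06],
  [[0,0.1,-0.05],[0,0,0],0.06],
])

```text
clock: 24.9
position: [0.5429, 0.038, 0.335]
tcp_rot: [-3.126, 0.307, 0.001]
wrist_force: [-0.4, 0.1, -0.8]
gripper_width: 0.706
```

Run:
```python
from h import *
plan([(.59,-.12,.34,-20),(.628,-.215,.32,-20)])
c=bot.get_calibration('wrist');im=bot.camera('wrist')
crop(im,120,0,520,400,1.5,'pics/w9.png')
reds(c,im,.040)
```

```text
now 24.9 [0.5429 0.038  0.335 ] yaw -11.23 tilt 0.03 F [-0.4  0.1 -0.8] w 60.3
(0.59, -0.12, 0.34, -20) -> [0.0769, 0.1458, -0.0051] [-0.0, 0.0, 8.8] rows 3.3
(0.628, -0.215, 0.32, -20) -> [0.0682, 0.0763, 0.02] [0.0, 0.0, 0.0] rows 2.1
red px [436. 376.] rect [array([ 631.1, -196.6]), array([16.4,  6.7]), np.float64(85.2)]
red px [564. 336.] rect [array([ 772.9, -169.7]), array([20.8, 45.7]), np.float64(38.7)]
red px [319.  83.] rect [array([561.5, 132.9]), array([30.4, 29.4]), np.float64(78.8)]
```

View pics/w9.png

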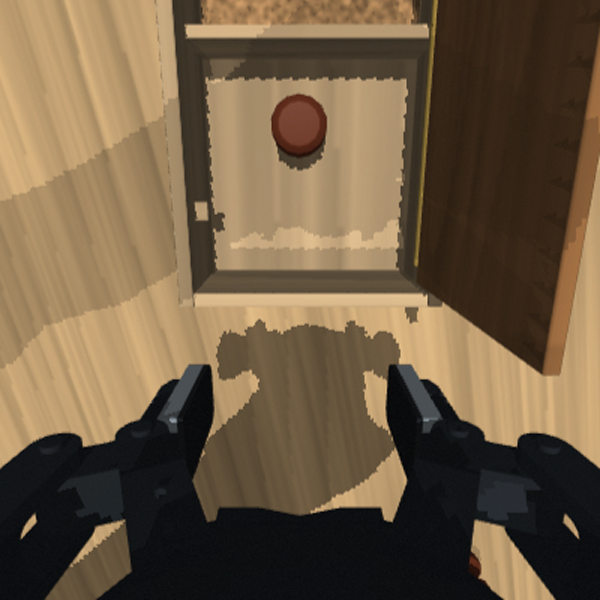

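Request:
play_rows([
  [[0.077,0.146,-0.005],[0,0,8.8],0.06],
  [[0.077,0.146,-0.005],[0,0,8.8],0.06],
  [[0.077,0.146,-0.005],[0,0,8.8],0.06],
  [[0.077,0.146,-0.005],[0,0,8.8],0.06],
  [[0.077,0.146,-0.005],[0,0,8.8],0.06],
])

```text
clock: 25.45
position: [0.5909, -0.1221, 0.3391]
tcp_rot: [-3.093, 0.55, 0.002]
wrist_force: [-0.2, 0.3, -0.2]
gripper_width: 0.709
```

Request:
play_rows([
  [[0.055,0.04,0],[0,0,0],0.06],
  [[0.055,0.04,0],[0,0,0],0.06],
  [[0.055,0.04,0],[0,0,0],0.06],
  [[0.055,0.04,0],[0,0,0],0.06],
])

```text
clock: 25.85
position: [0.6284, -0.1737, 0.3396]
tcp_rot: [-3.093, 0.54, 0.002]
wrist_force: [0.2, 0.4, -0.6]
gripper_width: 0.702
```

Run:
```python
from h import *
plan([(.628,-.237,.20,-20)])
c=bot.get_calibration('wrist');im=bot.camera('wrist')
cv2.imwrite('pics/w10.png',im[:,:,::-1])
reds(c,im,.034)
print('exp px',w2px(c,(.6285,-.237,.034)))
```

```text
now 25.85 [ 0.6284 -0.1737  0.3396] yaw -19.82 tilt 0.14 F [ 0.2  0.4 -0.6] w 60.0
(0.628, -0.237, 0.2, -20) -> [0.0213, 0.0599, 0.1394] [-0.1, 0.1, 0.2] rows 3.1
red px [341. 244.] rect [array([ 630.5, -231.9]), array([39. , 28.1]), np.float64(80.1)]
red px [464. 179.] rect [array([ 762.4, -211.9]), array([83.9, 34.7]), np.float64(38.4)]
exp px [340.5083873  248.76799649]
```

Request:
play_rows([
  [[0.022,0.06,0.03],[0,0,0],0.06],
  [[0.022,0.06,0.07],[0,0,0],0.06],
  [[0.022,0.06,0.11],[0,0,0],0.06],
  [[0.022,0.06,0.139],[0,0,0],0.06],
  [[0.022,0.06,0.139],[0,0,0],0.06],
])

```text
clock: 26.4
position: [0.6265, -0.238, 0.1969]
tcp_rot: [-3.092, 0.541, 0.012]
wrist_force: [-0.0, 0.7, 0.5]
gripper_width: 0.705
```

Request:
play_rows([
  [[0,0,0],[0,0,0],0.06],
  [[0,0,0],[0,0,0],0.06],
  [[0,0,0],[0,0,0],0.06],
])

```text
clock: 26.7
position: [0.6293, -0.2403, 0.2038]
tcp_rot: [3.094, -0.544, 0.006]
wrist_force: [0.1, -0.9, -1.0]
gripper_width: 0.706
```

Run:
```python
from h import *
plan([(.6295,-.2365,.191,-20)])
c=bot.get_calibration('wrist');im=bot.camera('wrist');reds(c,im)
```

```text
now 26.7 [ 0.6293 -0.2403  0.2038] yaw -19.96 tilt 0.21 F [ 0.1 -0.9 -1. ] w 60.3
(0.6295, -0.2365, 0.191, -20) -> [-0.0011, -0.0036, 0.0128] [-0.0, -0.2, 0.0] rows 0.3
red px [317. 246.] rect [array([ 631.6, -233.7]), array([39.9, 29.6]), np.float64(60.1)]
red px [481. 168.] rect [array([ 718.7, -223.4]), array([6.6, 4.1]), np.float64(38.1)]
red px [553. 110.] rect [array([ 756. , -213.3]), array([81.7, 34.6]), np.float64(38.3)]
```

Request:
play_rows([
  [[0,-0.0025,0.007],[0,0,0],0.06],
  [[0,-0.0025,0.0125],[0,0,0],0.06],
  [[0,-0.0025,0.0125],[0,0,0],0.06],
])

```text
clock: 27.05
position: [0.6288, -0.2381, 0.1877]
tcp_rot: [-3.094, 0.545, 0.003]
wrist_force: [-0.4, -0.4, -0.1]
gripper_width: 0.704
```

Request:
play_rows([
  [[0,0,0],[0,0,0],0.02],
  [[0,0,0],[0,0,0],0.02],
  [[0,0,0],[0,0,0],0.02],
  [[0,0,0],[0,0,0],0.02],
  [[0,0,0],[0,0,0],0.02],
])

```text
clock: 27.55
position: [0.6294, -0.2384, 0.1891]
tcp_rot: [3.094, -0.545, 0.001]
wrist_force: [-0.3, 0.3, 2.8]
gripper_width: 0.341
```

Run:
```python
from h import *
a=bot.observe()['position']; p=box(-.005,-.095,0)
plan([(a[0],a[1],.34,-20),(.58,-.10,.34,-15),(p[0],p[1],.34,-11),(p[0],p[1],a[2]+.026,-11)])
```

```text
now 27.55 [ 0.6294 -0.2384  0.1891] yaw -20.0 tilt 0.03 F [-0.3  0.3  2.8] w 29.1
(np.float64(0.6293590267198714), np.float64(-0.23835762332146934), 0.34, -20) -> [0.0001, -0.0, -0.1509] [-0.0, -0.0, 0.0] rows 3.0
(0.58, -0.1, 0.34, -15) -> [-0.0937, -0.1131, 0.0] [0.0, 0.0, -5.0] rows 2.9
(np.float64(0.5526650095219899), np.float64(0.08379946254935465), 0.34, -11) -> [-0.074, -0.1705, 0.0] [0.0, 0.0, -4.0] rows 3.7
(np.float64(0.5526650095219899), np.float64(0.08379946254935465), np.float64(0.21506226700454), -11) -> [0.0, 0.0, 0.1249] [0.0, 0.0, 0.0] rows 2.5
```

Request:
play_rows([
  [[0,0,-0.03],[0,0,0],0.02],
  [[0,0,-0.08],[0,0,0],0.02],
  [[0,0,-0.12],[0,0,0],0.02],
  [[0,0,-0.151],[0,0,0],0.02],
  [[0,0,-0.151],[0,0,0],0.02],
])

```text
clock: 28.05
position: [0.6305, -0.2384, 0.3454]
tcp_rot: [3.092, -0.545, 0.013]
wrist_force: [0.1, 0.0, -0.2]
gripper_width: 0.34
```

Request:
play_rows([
  [[-0.094,-0.113,0],[0,0,-5],0.02],
  [[-0.094,-0.113,0],[0,0,-5],0.02],
  [[-0.094,-0.113,0],[0,0,-5],0.02],
  [[-0.094,-0.113,0],[0,0,-5],0.02],
])

```text
clock: 28.45
position: [0.5777, -0.0926, 0.3396]
tcp_rot: [-3.114, 0.395, 0.003]
wrist_force: [0.5, 0.4, 0.9]
gripper_width: 0.345
```

Request:
play_rows([
  [[-0.074,-0.17,0],[0,0,-4],0.02],
  [[-0.074,-0.17,0],[0,0,-4],0.02],
  [[-0.074,-0.17,0],[0,0,-4],0.02],
  [[-0.074,-0.17,0],[0,0,-4],0.02],
  [[-0.074,-0.17,0],[0,0,-4],0.02],
])

```text
clock: 28.95
position: [0.5505, 0.0894, 0.3397]
tcp_rot: [-3.125, 0.287, 0.001]
wrist_force: [0.4, -0.4, 0.1]
gripper_width: 0.339
```

Request:
play_rows([
  [[0,0,0.04],[0,0,0],0.02],
  [[0,0,0.08],[0,0,0],0.02],
  [[0,0,0.115],[0,0,0],0.02],
  [[0,0,0.123],[0,0,0],0.02],
  [[0,0,0.123],[0,0,0],0.02],
])

```text
clock: 29.45
position: [0.5517, 0.0828, 0.2156]
tcp_rot: [3.126, -0.301, -0.005]
wrist_force: [-0.6, -0.3, 0.6]
gripper_width: 0.335
```

Request:
play_rows([
  [[0,0,0],[0,0,0],0.02],
  [[0,0,0],[0,0,0],0.02],
  [[0,0,0],[0,0,0],0.02],
])

```text
clock: 29.75
position: [0.5526, 0.0834, 0.2183]
tcp_rot: [-3.127, 0.301, -0.004]
wrist_force: [0.0, -0.9, -0.0]
gripper_width: 0.343
```

Run:
```python
from h import *
p=box(-.005,-.095,0)
plan([(p[0],p[1],.1965,-11)])
```

```text
now 29.75 [0.5526 0.0834 0.2183] yaw -11.01 tilt 0.15 F [ 0.  -0.9 -0. ] w 29.3
(np.float64(0.5526650095219899), np.float64(0.08379946254935465), 0.1965, -11) -> [-0.0001, -0.0004, 0.0218] [-0.0, -0.1, -0.0] rows 0.4
```

Request:
play_rows([
  [[0,0,0.01],[0,0,0],0.02],
  [[0,0,0.018],[0,0,0],0.02],
  [[0,0,0.0225],[0,0,0],0.02],
  [[0,0,0.0225],[0,0,0],0.02],
  [[0,0,0.0225],[0,0,0],0.02],
])

```text
clock: 30.25
position: [0.5517, 0.0834, 0.1949]
tcp_rot: [3.126, -0.301, -0.001]
wrist_force: [-4.9, -1.4, 14.3]
gripper_width: 0.344
```

Contact with the floor; release, rise, and look from the right.

Request:
play_rows([
  [[0,0,-0.001],[0,0,0],0.05],
  [[0,0,-0.001],[0,0,0],0.05],
  [[0,0,-0.001],[0,0,0],0.05],
  [[0,0,-0.04],[0,0,0],0.05],
  [[0,0,-0.09],[0,0,0],0.05],
])

```text
clock: 30.75
position: [0.5511, 0.0831, 0.2828]
tcp_rot: [3.126, -0.3, -0.009]
wrist_force: [1.1, -0.4, 0.8]
gripper_width: 0.588
```

Request:
play_rows([
  [[0,0.02,-0.05],[0,0,0],0.05],
  [[0,0.02,-0.1],[0,0,0],0.05],
  [[0,0.02,-0.14],[0,0,0],0.05],
  [[0,0.02,-0.14],[0,0,0],0.05],
])

```text
clock: 31.15
position: [0.5494, 0.0645, 0.4304]
tcp_rot: [-3.125, 0.301, -0.016]
wrist_force: [0.0, 0.3, 0.5]
gripper_width: 0.588
```

Run:
```python
from h import *
print('box bar exp',box(.112,0,0))
plan([(.6863,.1525,.42,-11),(.6863,.1525,.305,-11)])
c=bot.get_calibration('wrist');im=bot.camera('wrist')
crop(im,120,0,520,400,1.5,'pics/w11.png')
reds(c,im,.040)
```

```text
box bar exp [0.68564224 0.15472939 0.        ]
now 31.15 [0.5494 0.0645 0.4304] yaw -11.01 tilt 0.58 F [0.  0.3 0.5] w 50.2
(0.6863, 0.1525, 0.42, -11) -> [0.1175, -0.1125, 0.0119] [-0.2, -0.6, -0.0] rows 3.3
(0.6863, 0.1525, 0.305, -11) -> [0.0, 0.0, 0.115] [0.0, 0.0, 0.0] rows 2.3
red px [508. 305.] rect [array([ 782.8, -174.5]), array([14.9, 37.8]), np.float64(39.6)]
red px [315. 159.] rect [array([552.2,  84.5]), array([31.7, 29.4]), np.float64(78.9)]
red px [315. 117.] rect [array([561.9, 133.5]), array([28.2, 28.3]), np.float64(79.0)]
```

View pics/w11.png

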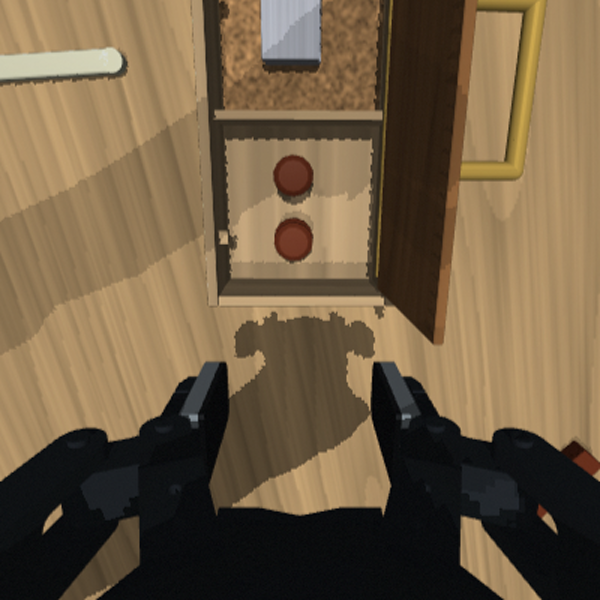

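Run:
```python
from h import *
c=bot.get_calibration('wrist')
for z in (.145,.152,.158):
    a=px2w(c,120+536/1.5,8/1.5,z);b=px2w(c,120+517/1.5,166/1.5,z); m=(a+b)/2-[*B,0]
    cc,s=np.cos(np.radians(BY)),np.sin(np.radians(BY)); print(z,a.round(4),b.round(4),'mid box',cc*m[0]+s*m[1],-s*m[0]+cc*m[1])
plan([(.6853,.1530,.42,-11),(.6853,.153,.314,-11)])
```

```text
0.145 [0.6953 0.1881 0.145 ] [0.6818 0.114  0.145 ] mid box 0.1155804805307143 -0.0030660386324007464
0.152 [0.6916 0.1865 0.152 ] [0.6785 0.1145 0.152 ] mid box 0.11222928074804563 -0.004226243448689177
0.158 [0.6885 0.1852 0.158 ] [0.6756 0.115  0.158 ] mid box 0.1093568237914724 -0.00522070471979361
now 31.2 [0.5488 0.064  0.4272] yaw -11.02 tilt 0.34 F [-0.3 -0.  -1.3] w 49.9
(0.6853, 0.153, 0.42, -11) -> [0.117, -0.1134, 0.0081] [-0.1, -0.3, -0.0] rows 3.3
(0.6853, 0.153, 0.314, -11) -> [0.0, 0.0, 0.106] [0.0, 0.0, 0.0] rows 2.1
```

Request:
play_rows([
  [[0.117,-0.113,0.008],[0,0,0],0.022],
  [[0.117,-0.113,0.008],[0,0,0],0.022],
  [[0.117,-0.113,0.008],[0,0,0],0.022],
  [[0.117,-0.113,0.008],[0,0,0],0.022],
  [[0.117,-0.113,0.008],[0,0,0],0.022],
])

```text
clock: 31.7
position: [0.6853, 0.1543, 0.4125]
tcp_rot: [-3.127, 0.297, 0.007]
wrist_force: [-1.3, -0.5, -0.2]
gripper_width: 0.259
```

Request:
play_rows([
  [[0,0,0],[0,0,0],0.022],
  [[0,0,0],[0,0,0],0.022],
])

```text
clock: 31.9
position: [0.684, 0.1515, 0.4159]
tcp_rot: [3.126, -0.302, -0.001]
wrist_force: [-0.0, 0.2, 1.3]
gripper_width: 0.262
```

Run:
```python
from h import *
plan([(.6853,.153,.313,-11)])
```

```text
now 31.9 [0.684  0.1515 0.4159] yaw -11.02 tilt 0.08 F [-0.   0.2  1.3] w 22.4
(0.6853, 0.153, 0.313, -11) -> [0.0011, -0.0018, 0.1029] [0.1, 0.0, -0.0] rows 2.1
```

Request:
play_rows([
  [[0.001,-0.001,0.05],[0,0,0],0.022],
  [[0.001,-0.001,0.09],[0,0,0],0.022],
  [[0.001,-0.001,0.103],[0,0,0],0.022],
  [[0.001,-0.001,0.103],[0,0,0],0.014],
  [[0.001,-0.001,0.103],[0,0,0],0.014],
])

```text
clock: 32.4
position: [0.6862, 0.153, 0.3154]
tcp_rot: [-3.126, 0.302, -0.004]
wrist_force: [-0.1, -0.0, 0.4]
gripper_width: 0.163
```

Request:
play_rows([
  [[0,0,0],[0,0,0],0.014],
  [[0,0,0],[0,0,0],0.014],
])

```text
clock: 32.6
position: [0.6861, 0.1534, 0.3152]
tcp_rot: [-3.126, 0.301, -0.004]
wrist_force: [-0.4, -0.7, 0.2]
gripper_width: 0.164
```

Run:
```python
from h import *
plan([(.6853,.153,.313,-11)])
```

```text
now 32.6 [0.6861 0.1534 0.3152] yaw -11.0 tilt 0.15 F [-0.4 -0.7  0.2] w 14.0
(0.6853, 0.153, 0.313, -11) -> [-0.0007, 0.0005, 0.0022] [-0.1, -0.1, 0.0] rows 0.0
```

Request:
play_rows([
  [[-0.015,0,-0.005],[0,0,0],0.014],
  [[-0.031,0,-0.009],[0,0,0],0.014],
  [[-0.047,0,-0.011],[0,0,0],0.014],
  [[-0.063,0,-0.01],[0,0,0],0.014],
  [[-0.079,0,-0.007],[0,0,0],0.014],
])

```text
clock: 33.1
position: [0.6086, 0.1684, 0.3224]
tcp_rot: [-3.126, 0.302, -0.007]
wrist_force: [2.6, 1.3, 1.2]
gripper_width: 0.163
```

Request:
play_rows([
  [[-0.016,0,0.006],[0,0,0],0.014],
  [[-0.03,0,0.014],[0,0,0],0.014],
  [[-0.043,0,0.024],[0,0,0],0.014],
  [[-0.0545,0,0.036],[0,0,0],0.014],
  [[-0.064,0,0.048],[0,0,0],0.014],
])

```text
clock: 33.6
position: [0.5457, 0.1808, 0.2735]
tcp_rot: [-3.126, 0.301, -0.006]
wrist_force: [3.1, 0.6, -0.5]
gripper_width: 0.168
```

Request:
play_rows([
  [[-0.004,0,0.006],[0,0,0],0.014],
  [[-0.008,0,0.013],[0,0,0],0.014],
  [[-0.008,0,0.013],[0,0,0],0.014],
])

```text
clock: 33.9
position: [0.538, 0.1822, 0.2592]
tcp_rot: [-3.126, 0.301, -0.002]
wrist_force: [2.7, 0.6, -1.9]
gripper_width: 0.165
```

Run:
```python
from h import *
plan([(*box(-.037,0,0)[:2],.30,-11)])
```

```text
now 33.9 [0.538  0.1822 0.2592] yaw -10.99 tilt 0.09 F [ 2.7  0.6 -1.9] w 14.1
(np.float64(0.5393797942124364), np.float64(0.18315993282893217), 0.3, -11) -> [0.0013, -0.0013, -0.0408] [-0.1, -0.1, 0.0] rows 0.8
```

Request:
play_rows([
  [[0.001,0,-0.02],[0,0,0],0.016],
  [[0.001,0,-0.05],[0,0,0],0.016],
  [[0.001,0,-0.05],[0,0,0],0.0],
  [[0.001,0,-0.05],[0,0,0],0.0],
  [[0.001,0,-0.05],[0,0,0],0.0],
])

```text
clock: 34.4
position: [0.5381, 0.1815, 0.3086]
tcp_rot: [3.126, -0.301, -0.002]
wrist_force: [0.2, -0.2, -0.1]
gripper_width: 0.002
```

Request:
play_rows([
  [[0,0,0.015],[0,0,0],0.0],
  [[0,0,0.025],[0,0,0],0.0],
  [[0,0,0.03],[0,0,0],0.0],
  [[0,0,0.03],[0,0,0],0.0],
])

```text
clock: 34.8
position: [0.538, 0.1817, 0.2776]
tcp_rot: [3.126, -0.3, -0.004]
wrist_force: [-0.7, 0.6, 0.3]
gripper_width: 0.001
```

Request:
play_rows([
  [[0,0,0.002],[0,0,0],0.0],
  [[0,0,0.003],[0,0,0],0.0],
  [[0,0,0.004],[0,0,0],0.0],
])

```text
clock: 35.1
position: [0.5387, 0.182, 0.2762]
tcp_rot: [-3.127, 0.301, -0.001]
wrist_force: [-2.9, -1.0, 12.6]
gripper_width: -0.001
```

Request:
play_rows([
  [[0,0,0.001],[0,0,0],0.0],
  [[0,0,0.001],[0,0,0],0.0],
  [[0,0,0.001],[0,0,0],0.0],
])

```text
clock: 35.4
position: [0.5385, 0.182, 0.2761]
tcp_rot: [3.127, -0.301, 0.003]
wrist_force: [-4.3, -3.3, 14.0]
gripper_width: -0.0
```

Request:
play_rows([
  [[0,0,-0.03],[0,0,0],0.04],
  [[0,0,-0.07],[0,0,0],0.04],
  [[0,0,-0.07],[0,0,0],0.04],
  [[0,0,-0.07],[0,0,0],0.04],
])

```text
clock: 35.8
position: [0.5387, 0.1818, 0.3454]
tcp_rot: [-3.127, 0.301, -0.004]
wrist_force: [-0.2, 0.5, -0.8]
gripper_width: 0.474
```

Run:
```python
from h import *
plan([(.46,.20,.345,-50),(.392,.24,.32,-92)])
c=bot.get_calibration('wrist');im=bot.camera('wrist');plates(c,im)
```

```text
now 35.8 [0.5387 0.1818 0.3454] yaw -11.01 tilt 0.16 F [-0.2  0.5 -0.8] w 40.5
(0.46, 0.2, 0.345, -50) -> [-0.0808, -0.0028, 0.0002] [-0.1, -0.1, 39.0] rows 4.5
(0.392, 0.24, 0.32, -92) -> [-0.0744, 0.0264, 0.025] [0.0, 0.0, 42.0] rows 4.9
rect 100.8 -8.5 size 51.8 26.5 ang 62.6
rect 585.5 84.2 size 13.4 50.1 ang 5.7
rect 462.2 110.1 size 47.5 11.6 ang 59.7
rect 386.3 254.2 size 18.2 125.1 ang 82.2
```

Run:
```python
from h import *
plan([(.48,.20,.345,29),(.41,.235,.345,66),(.3863,.235,.31,82.2)])
```

```text
now 35.85 [0.5384 0.1815 0.3442] yaw -11.0 tilt 0.04 F [-0.2 -0.7 -1.2] w 39.7
(0.48, 0.2, 0.345, 29) -> [-0.0609, -0.007, -0.0008] [0.0, -0.0, -40.0] rows 4.7
(0.41, 0.235, 0.345, 66) -> [-0.0443, -0.0645, 0.0] [0.0, 0.0, -37.0] rows 4.3
(0.3863, 0.235, 0.31, 82.2) -> [-0.0096, -0.0217, 0.035] [0.0, 0.0, -16.2] rows 1.9
```

Request:
play_rows([
  [[-0.061,-0.007,0],[0,0,-40],0.04],
  [[-0.061,-0.007,0],[0,0,-40],0.04],
  [[-0.061,-0.007,0],[0,0,-40],0.04],
  [[-0.061,-0.007,0],[0,0,-40],0.04],
  [[-0.061,-0.007,0],[0,0,-40],0.04],
])

```text
clock: 36.35
position: [0.4795, 0.1999, 0.343]
tcp_rot: [3.039, 0.796, -0.003]
wrist_force: [-0.4, 0.4, -0.1]
gripper_width: 0.469
```

Request:
play_rows([
  [[-0.044,-0.065,0],[0,0,-37],0.04],
  [[-0.044,-0.065,0],[0,0,-37],0.04],
  [[-0.044,-0.065,0],[0,0,-37],0.04],
  [[-0.044,-0.065,0],[0,0,-37],0.04],
  [[-0.044,-0.065,0],[0,0,-37],0.04],
])

```text
clock: 36.85
position: [0.4095, 0.2354, 0.3431]
tcp_rot: [-2.629, -1.719, 0.003]
wrist_force: [0.1, 0.9, -1.2]
gripper_width: 0.469
```

Request:
play_rows([
  [[-0.01,-0.022,0.035],[0,0,-16.2],0.04],
  [[-0.01,-0.022,0.035],[0,0,-16.2],0.04],
  [[-0.01,-0.022,0.035],[0,0,-16.2],0.04],
  [[-0.01,-0.022,0.035],[0,0,-16.2],0.04],
  [[-0.01,-0.022,0.035],[0,0,-16.2],0.04],
])

```text
clock: 37.35
position: [0.3863, 0.2356, 0.3094]
tcp_rot: [-2.371, -2.061, -0.001]
wrist_force: [-0.2, 0.5, 0.2]
gripper_width: 0.466
```

Run:
```python
from h import *
plan([(.3863,.2542,.1735,82.2)])
c=bot.get_calibration('wrist');im=bot.camera('wrist');plates(c,im)
c=bot.get_calibration('scene');cv2.imwrite('pics/s5.png',bot.camera('scene')[:,:,::-1])
c=bot.get_calibration('wrist');cv2.imwrite('pics/w12.png',im[:,:,::-1])
```

```text
now 37.35 [0.3863 0.2356 0.3094] yaw 82.0 tilt 0.03 F [-0.2  0.5  0.2] w 39.8
(0.3863, 0.2542, 0.1735, 82.2) -> [0.0183, -0.0026, 0.1359] [0.0, -0.0, -0.2] rows 2.7
rect 549.3 518.8 size 82.8 67.5 ang 9.0
rect 384.7 254.2 size 17.8 123.3 ang 82.6
```

Request:
play_rows([
  [[0.0185,-0.002,0.04],[0,0,-0.3],0.04],
  [[0.0185,-0.002,0.08],[0,0,-0.3],0.04],
  [[0.0185,-0.002,0.115],[0,0,-0.3],0.04],
  [[0.0185,-0.002,0.122],[0,0,-0.3],0.04],
  [[0.0185,-0.002,0.122],[0,0,-0.3],0.04],
])

```text
clock: 37.95
position: [0.3861, 0.2544, 0.1871]
tcp_rot: [-2.361, -2.071, 0.002]
wrist_force: [-0.2, 0.6, 0.4]
gripper_width: 0.47
```

Request:
play_rows([
  [[0,0,0],[0,0,0],0.04],
  [[0,0,0],[0,0,0],0.04],
  [[0,0,0],[0,0,0],0.04],
])

```text
clock: 38.25
position: [0.3869, 0.2543, 0.1886]
tcp_rot: [2.362, 2.07, 0.004]
wrist_force: [0.5, 1.3, 0.9]
gripper_width: 0.468
```

Run:
```python
from h import *
plan([(.3857,.2542,.1755,82.3)])
```

```text
now 38.25 [0.3869 0.2543 0.1886] yaw 82.46 tilt 0.14 F [0.5 1.3 0.9] w 40.0
(0.3857, 0.2542, 0.1755, 82.3) -> [-0.0003, -0.0012, 0.0131] [0.1, -0.1, 0.2] rows 0.3
```

Request:
play_rows([
  [[0,-0.001,0.008],[0,0,0],0.04],
  [[0,-0.001,0.013],[0,0,0],0.04],
  [[0,-0.001,0.013],[0,0,0],0.04],
])

```text
clock: 38.55
position: [0.3851, 0.254, 0.1736]
tcp_rot: [-2.362, -2.071, 0.002]
wrist_force: [-0.3, 0.6, 0.3]
gripper_width: 0.468
```

Request:
play_rows([
  [[0,0,0],[0,0,0],0.008],
  [[0,0,0],[0,0,0],0.008],
  [[0,0,0],[0,0,0],0.008],
  [[0,0,0],[0,0,0],0.008],
  [[0,0,0],[0,0,0],0.008],
])

```text
clock: 39.05
position: [0.3853, 0.2545, 0.1745]
tcp_rot: [-2.362, -2.072, -0.0]
wrist_force: [-1.1, -0.2, 4.8]
gripper_width: 0.19
```

Request:
play_rows([
  [[0,0,-0.03],[0,0,0],0.008],
  [[0,0,-0.08],[0,0,0],0.008],
  [[0,0,-0.12],[0,0,0],0.008],
  [[0,0,-0.17],[0,0,0],0.008],
  [[0,0,-0.17],[0,0,0],0.008],
])

```text
clock: 39.55
position: [0.3862, 0.256, 0.3494]
tcp_rot: [2.361, 2.07, 0.013]
wrist_force: [0.1, 0.2, -1.1]
gripper_width: 0.186
```

Run:
```python
from h import *
p=box(.018,0,0)
plan([(.45,.235,.345,45),(.53,.20,.345,8),(p[0],p[1],.345,-11)])
c=bot.get_calibration('wrist');im=bot.camera('wrist')
crop(im,0,0,640,400,1,'pics/w13.png')
```

```text
now 39.55 [0.3862 0.256  0.3494] yaw 82.49 tilt 0.48 F [ 0.1  0.2 -1.1] w 15.9
(0.45, 0.235, 0.345, 45) -> [-0.0125, 0.0659, 0.0048] [0.3, -0.4, 37.5] rows 4.4
(0.53, 0.2, 0.345, 8) -> [0.0318, 0.0813, 0.0] [0.0, 0.0, 37.0] rows 4.3
(np.float64(0.5933692893020579), np.float64(0.1726654380832222), 0.345, -11) -> [0.0589, 0.0359, 0.0] [0.0, 0.0, 19.0] rows 2.2
```

Request:
play_rows([
  [[-0.0125,0.066,0.004],[0,0,37.5],0.008],
  [[-0.0125,0.066,0.004],[0,0,37.5],0.008],
  [[-0.0125,0.066,0.004],[0,0,37.5],0.008],
  [[-0.0125,0.066,0.004],[0,0,37.5],0.008],
  [[-0.0125,0.066,0.004],[0,0,37.5],0.008],
])

```text
clock: 40.1
position: [0.449, 0.2328, 0.3387]
tcp_rot: [2.905, 1.194, -0.004]
wrist_force: [0.2, -0.7, -0.0]
gripper_width: 0.19
```

Request:
play_rows([
  [[0.032,0.081,0],[0,0,37],0.008],
  [[0.032,0.081,0],[0,0,37],0.008],
  [[0.032,0.081,0],[0,0,37],0.008],
  [[0.032,0.081,0],[0,0,37],0.008],
  [[0.032,0.081,0],[0,0,37],0.008],
])

```text
clock: 40.6
position: [0.5289, 0.1981, 0.3384]
tcp_rot: [3.133, 0.21, -0.004]
wrist_force: [0.6, 0.2, -0.8]
gripper_width: 0.187
```

Request:
play_rows([
  [[0.059,0.036,0],[0,0,19],0.008],
  [[0.059,0.036,0],[0,0,19],0.008],
  [[0.059,0.036,0],[0,0,19],0.008],
  [[0.059,0.036,0],[0,0,19],0.008],
  [[0.059,0.036,0],[0,0,19],0.008],
])

```text
clock: 41.1
position: [0.5914, 0.1721, 0.3393]
tcp_rot: [3.127, -0.295, -0.003]
wrist_force: [0.0, -1.1, -0.4]
gripper_width: 0.188
```

Run:
```python
from h import *
p=box(.018,0,0)
plan([(p[0],p[1],.235,-11)])
```

```text
now 41.1 [0.5914 0.1721 0.3393] yaw -10.77 tilt 0.11 F [ 0.  -1.1 -0.4] w 16.1
(np.float64(0.5933692893020579), np.float64(0.1726654380832222), 0.235, -11) -> [0.002, -0.001, 0.1043] [0.0, 0.1, 0.2] rows 2.1
```

Request:
play_rows([
  [[0.002,-0.001,0.04],[0,0,0],0.008],
  [[0.002,-0.001,0.075],[0,0,0],0.008],
  [[0.002,-0.001,0.09],[0,0,0],0.008],
  [[0.002,-0.001,0.097],[0,0,0],0.008],
  [[0.002,-0.001,0.097],[0,0,0],0.008],
])

```text
clock: 41.6
position: [0.5944, 0.1722, 0.2432]
tcp_rot: [-3.127, 0.299, 0.001]
wrist_force: [-0.2, -0.2, -0.5]
gripper_width: 0.185
```

Request:
play_rows([
  [[0,0,0],[0,0,0],0.008],
  [[0,0,0],[0,0,0],0.008],
])

```text
clock: 41.8
position: [0.5951, 0.1722, 0.2449]
tcp_rot: [-3.126, 0.301, -0.004]
wrist_force: [-0.7, 0.4, -1.3]
gripper_width: 0.188
```

Run:
```python
from h import *
p=box(.018,0,0)
plan([(p[0],p[1],.2335,-11)])
```

```text
now 41.8 [0.5951 0.1722 0.2449] yaw -10.98 tilt 0.14 F [-0.7  0.4 -1.3] w 16.0
(np.float64(0.5933692893020579), np.float64(0.1726654380832222), 0.2335, -11) -> [-0.0019, -0.0001, 0.0114] [-0.1, -0.1, 0.0] rows 0.2
```

Request:
play_rows([
  [[-0.002,0,0.005],[0,0,0],0.008],
  [[-0.002,0,0.01],[0,0,0],0.008],
  [[-0.002,0,0.012],[0,0,0],0.008],
  [[-0.002,0,0.012],[0,0,0],0.008],
  [[-0.002,0,0.012],[0,0,0],0.008],
])

```text
clock: 42.3
position: [0.5926, 0.1723, 0.2324]
tcp_rot: [3.127, -0.301, 0.001]
wrist_force: [-4.1, -0.8, 11.6]
gripper_width: 0.187
```

Contact on the flap; back off 1 mm, release gently, rise and look.

Request:
play_rows([
  [[0,0,-0.001],[0,0,0],0.034],
  [[0,0,-0.001],[0,0,0],0.034],
  [[0,0,-0.001],[0,0,0],0.034],
  [[0,0,-0.03],[0,0,0],0.034],
  [[0,0,-0.08],[0,0,0],0.034],
])

```text
clock: 42.8
position: [0.5917, 0.1715, 0.3084]
tcp_rot: [3.125, -0.3, -0.011]
wrist_force: [0.9, -0.6, 0.5]
gripper_width: 0.398
```

Request:
play_rows([
  [[0,0.05,-0.05],[0,0,0],0.034],
  [[0,0.1,-0.1],[0,0,0],0.034],
  [[0,0.15,-0.12],[0,0,0],0.034],
  [[0,0.15,-0.12],[0,0,0],0.034],
  [[0,0.15,-0.12],[0,0,0],0.034],
])

```text
clock: 43.3
position: [0.5645, 0.0192, 0.4342]
tcp_rot: [3.123, -0.313, 0.008]
wrist_force: [0.5, -0.3, -0.5]
gripper_width: 0.399
```

Run:
```python
from h import *
plan([])
c=bot.get_calibration('wrist');im=bot.camera('wrist')
s=bot.camera('scene')
top=cv2.resize(im[0:270,150:550],(800,540)); 
crop(im,150,0,550,280,2,'pics/w14.png'); crop(s,250,130,470,280,3.6,'pics/s6.png')
c['pose'][2,3]-=.058; plates(c,im)
```

```text
now 43.3 [0.5645 0.0192 0.4342] yaw -11.46 tilt 0.33 F [ 0.5 -0.3 -0.5] w 34.1
rect 160.1 -21.0 size 80.0 26.6 ang 62.7
rect 184.3 -6.2 size 130.6 28.1 ang 75.5
rect 589.2 153.2 size 85.4 17.0 ang 78.7
```

View pics/w14.png

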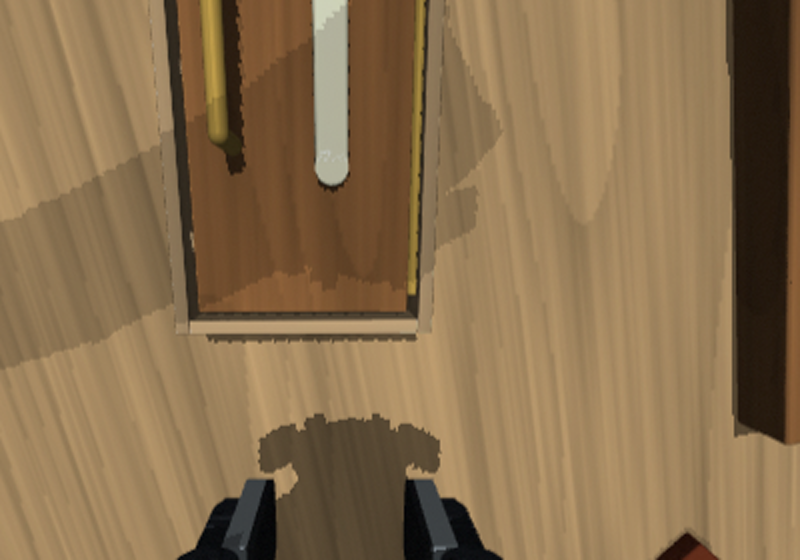

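View pics/s6.png

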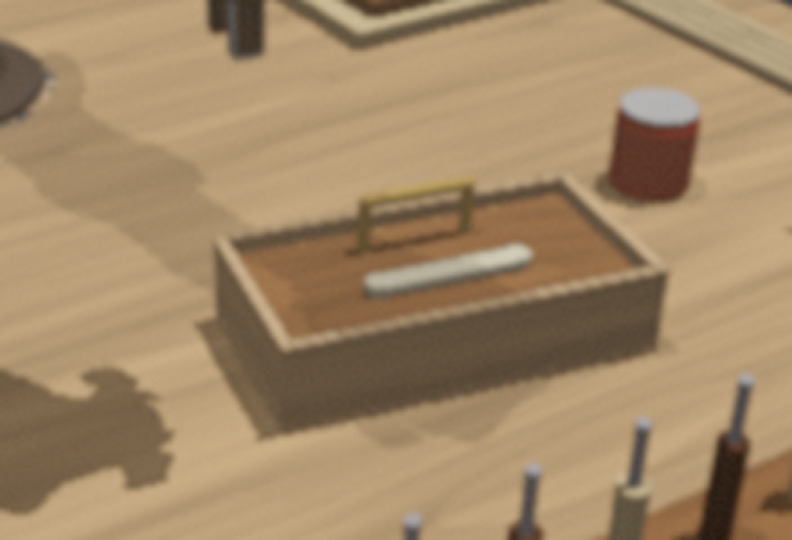

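Request:
play_rows([
  [[0,0,0],[0,0,0],0.034],
  [[0,0,0],[0,0,0],0.034],
  [[0,0,0],[0,0,0],0.034],
])

```text
clock: 43.7
position: [0.5641, 0.0262, 0.4305]
tcp_rot: [-3.127, 0.297, 0.002]
wrist_force: [-0.1, -0.8, -1.1]
gripper_width: 0.398
```

```bash
python3 -c "
from plant import bot
print(bot.sign_off())"
```

```text
the job is handed in; nothing more can be done
None
```

The box is packed and handed in at about 44 s of the 210 s allowed; `sign_off` gave no verdict. I lifted the flap by its bar to about 1.6 rad and stacked both plates (two were there) in the left bay. I stood both bollards (two were there) in the right bay, pressed the flap shut, and laid the burnisher along the flap.

What the last checks showed:
- **Plates:** the second plate lay about 1 mm from where I had measured the first, at the same angle.
- **Bollards:** both stood upright at the spots I aimed for when I last saw them, before the flap came down. I could not see inside after that.
- **Flap:** pressing down with about 14 N, the fingertips stopped at 103 mm, the bar's height when shut. The burnisher touched down at 58 mm, the closed flap's top.
- **Burnisher:** the final pictures show it flat, inside the rim and clear of the bar, with the gripper well away.
- **Bystanders:** I did not measure them again at the end. There was no sign of contact, and the paint tin looked to be in place.

The wrist and top cameras disagreed by about 3–4 mm in y; I used close-up wrist measurements for the grasps. No other check disagreed.

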